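# Weigh two hub castings and plug the heavier

## Task

Weigh the two dark hub castings against each other: set one, upright and gently, near the middle of each pan of the balance, let go and see which pan goes down. Then take the brass plug from its wooden holder and put it in the bore of the heavier casting where it sits on its pan (never in the lighter one): the bores differ in depth, so push it in until you feel it stand on the bottom, and keep a steady push of about 12 N on it for a good second, never more than 25 N, then let go. Leave both castings standing on their pans and do not disturb the other things on the bench.

Things in the scene. Friction and masses are not known exactly. Their poses are not given: they have to be found in the camera images.
- casting_a_mid (a point): casting A: dark cast-metal hub, standing upright: plain round boss 48 mm across, 50 mm high, with a bright machined top, a 51 mm rim round its lowest 10 mm and a straight blind bore in its top, 16.5 mm across, cast 25 to 31 mm deep (each differs; not measured). 0.25 to 0.6 kg; the two look the same. This point: on its axis, half-way up (25 mm above its underside, 25 mm below its top). z up.
- casting_b_mid (a point): casting B: dark cast-metal hub, standing upright: plain round boss 48 mm across, 50 mm high, with a bright machined top, a 51 mm rim round its lowest 10 mm and a straight blind bore in its top, 16.5 mm across, cast 25 to 31 mm deep (each differs; not measured). 0.25 to 0.6 kg; the two look the same. This point: on its axis, half-way up (25 mm above its underside, 25 mm below its top). z up.
- pan_left_floor (a point): centre of the floor of the balance's left (own +y side) pan, on the floor's upper face. Round steel dish, 90 mm across inside, with a rim 4 mm higher than the floor and 100 mm across; always level. Floor 74 mm above the bench when the balance is level; it sinks up to 12 mm to a hard stop as the other pan rises as much. x of this frame: square to the arms, away from the robot; y along the arms, toward the left pan.
- pan_right_floor (a point): centre of the floor of the balance's right (own -y side) pan, on the floor's upper face. Round steel dish, 90 mm across inside, with a rim 4 mm higher than the floor and 100 mm across; always level. Floor 74 mm above the bench when the balance is level; it sinks up to 12 mm to a hard stop as the other pan rises as much. x of this frame: square to the arms, away from the robot; y along the arms, toward the left pan.
- balance: fixed equal-arm balance with a low green base 105x270 mm, 43 mm high, and a pivot 76 mm high in its middle; a pan on a stem stands over each end, 115 mm left and right of the middle along its own y. Origin: centre of its underside. It carries the pans; level when empty; otherwise it tips all the way (pans 24 mm apart in height), in under a second or, for a few grams' difference, in several. No lock.
- plug_grip (a point): brass plug, upright: round knob 24 mm across and 36 mm high, whose flat underside is the shoulder; under it a shank 15 mm across and 34 mm long with a 4 mm tapered tip. 70 g. This point: on its axis, in the knob, 22 mm above the shoulder, 14 mm below the top, 56 mm above the tip. Fully home means that its tip stands on the bore's bottom; 3 to 9 mm of shank then still show. z up.
- plug: the same brass plug; origin on its axis at the shoulder (underside of the knob). Once the tip is on the bore's bottom in a casting whose pan is on its stop, everything is stiff: the push grows by roughly 20 to 30 N per mm.
- holder: fixed wooden block 56x56 mm, 38 mm high, with an 18 mm hole; the plug stands in it with its shoulder on the block's top. Origin: centre of its underside.
- casting_a: casting A; origin at the centre of its underside.
- casting_b: casting B; origin at the centre of its underside.
- tape: roll of green tape lying flat, 80 mm across, 18 mm high, hole in the middle; bystander. Origin: centre of its underside.
- oil: white oil bottle with a red pointed cap, 52 mm across, 140 mm high, standing; bystander. Origin: centre of its underside.
- deburrer: blue-handled deburring tool lying flat, 15 mm thick, 126 mm long along its own y; bystander. Origin: centre of its underside.
- cleco_g: small gold-coloured spring sheet holder lying flat, 12x63x12 mm; bystander. Origin: centre of its underside.

How it is judged (in metres and radians):
On the way, in this order (a step that is already met when the one before it is completed fails the run):
1. both castings stand released and at rest on opposite pans and the balance has tipped (pan heights differ by 3 mm or more), while the plug is still in its holder ((((horizontal distance between casting_a_mid and pan_left_floor below 0.024 m and z of casting_a_mid in the frame of pan_left_floor between 0.021 and 0.029 m and angle between casting_a_mid's own z axis and vertical below 0.1 rad) and (horizontal distance between casting_b_mid and pan_right_floor below 0.024 m and z of casting_b_mid in the frame of pan_right_floor between 0.021 and 0.029 m and angle between casting_b_mid's own z axis and vertical below 0.1 rad)) or ((horizontal distance between casting_a_mid and pan_right_floor below 0.024 m and z of casting_a_mid in the frame of pan_right_floor between 0.021 and 0.029 m and angle between casting_a_mid's own z axis and vertical below 0.1 rad) and (horizontal distance between casting_b_mid and pan_left_floor below 0.024 m and z of casting_b_mid in the frame of pan_left_floor between 0.021 and 0.029 m and angle between casting_b_mid's own z axis and vertical below 0.1 rad))) and contact force between the fingers and casting_a below 0.05 N and contact force between the fingers and casting_b below 0.05 N and contact force between the fingers and plug below 0.05 N and linear speed of each of casting_a, casting_b below 0.01 m/s and (z of casting_a_mid in the frame of casting_b_mid below -0.003 m or z of casting_b_mid in the frame of casting_a_mid below -0.003 m) and distance between plug and holder below 0.05 m), for 0.3 s.
2. the plug stands in the bore of the lower (heavier) casting and is pressed on its bottom with more than 8 N for 0.7 s ((((horizontal distance between casting_a_mid and pan_left_floor below 0.024 m and z of casting_a_mid in the frame of pan_left_floor between 0.021 and 0.029 m and angle between casting_a_mid's own z axis and vertical below 0.1 rad) and (horizontal distance between casting_b_mid and pan_right_floor below 0.024 m and z of casting_b_mid in the frame of pan_right_floor between 0.021 and 0.029 m and angle between casting_b_mid's own z axis and vertical below 0.1 rad)) or ((horizontal distance between casting_a_mid and pan_right_floor below 0.024 m and z of casting_a_mid in the frame of pan_right_floor between 0.021 and 0.029 m and angle between casting_a_mid's own z axis and vertical below 0.1 rad) and (horizontal distance between casting_b_mid and pan_left_floor below 0.024 m and z of casting_b_mid in the frame of pan_left_floor between 0.021 and 0.029 m and angle between casting_b_mid's own z axis and vertical below 0.1 rad))) and ((((horizontal distance between plug_grip and casting_a_mid below 0.006 m and z of plug_grip in the frame of casting_a_mid between 0.048 and 0.058 m and angle between the z axis of plug_grip and the z axis of casting_a_mid, either way round below 0.12 rad) and contact force between plug and casting_a above 8 N) and z of casting_a_mid in the frame of casting_b_mid below -0.003 m) or (((horizontal distance between plug_grip and casting_b_mid below 0.006 m and z of plug_grip in the frame of casting_b_mid between 0.048 and 0.058 m and angle between the z axis of plug_grip and the z axis of casting_b_mid, either way round below 0.12 rad) and contact force between plug and casting_b above 8 N) and z of casting_b_mid in the frame of casting_a_mid below -0.003 m))), for 0.7 s.
At the end, for the whole second after the job is handed in: Both castings stand upright on opposite pans (axis within 24 mm of the pan's middle), the lower one carries the plug standing in its bore (shoulder 1 to 11 mm above the casting's top, knob within 6 mm of the casting's axis, axes within 0.12 rad), all released and at rest ((((horizontal distance between casting_a_mid and pan_left_floor below 0.024 m and z of casting_a_mid in the frame of pan_left_floor between 0.021 and 0.029 m and angle between casting_a_mid's own z axis and vertical below 0.1 rad) and (horizontal distance between casting_b_mid and pan_right_floor below 0.024 m and z of casting_b_mid in the frame of pan_right_floor between 0.021 and 0.029 m and angle between casting_b_mid's own z axis and vertical below 0.1 rad)) or ((horizontal distance between casting_a_mid and pan_right_floor below 0.024 m and z of casting_a_mid in the frame of pan_right_floor between 0.021 and 0.029 m and angle between casting_a_mid's own z axis and vertical below 0.1 rad) and (horizontal distance between casting_b_mid and pan_left_floor below 0.024 m and z of casting_b_mid in the frame of pan_left_floor between 0.021 and 0.029 m and angle between casting_b_mid's own z axis and vertical below 0.1 rad))) and (((horizontal distance between plug_grip and casting_a_mid below 0.006 m and z of plug_grip in the frame of casting_a_mid between 0.048 and 0.058 m and angle between the z axis of plug_grip and the z axis of casting_a_mid, either way round below 0.12 rad) and z of casting_a_mid in the frame of casting_b_mid below -0.003 m) or ((horizontal distance between plug_grip and casting_b_mid below 0.006 m and z of plug_grip in the frame of casting_b_mid between 0.048 and 0.058 m and angle between the z axis of plug_grip and the z axis of casting_b_mid, either way round below 0.12 rad) and z of casting_b_mid in the frame of casting_a_mid below -0.003 m)) and contact force between the fingers and casting_a below 0.05 N and contact force between the fingers and casting_b below 0.05 N and contact force between the fingers and plug below 0.05 N and linear speed of each of casting_a, casting_b, plug below 0.01 m/s); the robot touches nothing.
It fails at once if the plug is pressed on a casting, or the plug and a casting meet, with more than 25 N (contact force between plug and casting_a above 25 N or contact force between plug and casting_b above 25 N).
It fails at once if a casting held in the gripper is pressed on the balance with more than 35 N ((contact force between casting_a and balance above 35 N and contact force between the fingers and casting_a above 1 N) or (contact force between casting_b and balance above 35 N and contact force between the fingers and casting_b above 1 N)).
It fails at once if a casting is dropped or slammed on the balance: it meets it with more than 90 N (contact force between any of casting_a, casting_b and balance above 90 N).
It fails at once if the plug is put more than 5 mm deep in the bore of the casting that stands higher (the lighter one) ((((horizontal distance between casting_a_mid and pan_left_floor below 0.024 m and z of casting_a_mid in the frame of pan_left_floor between 0.021 and 0.029 m and angle between casting_a_mid's own z axis and vertical below 0.1 rad) and (horizontal distance between casting_b_mid and pan_right_floor below 0.024 m and z of casting_b_mid in the frame of pan_right_floor between 0.021 and 0.029 m and angle between casting_b_mid's own z axis and vertical below 0.1 rad)) or ((horizontal distance between casting_a_mid and pan_right_floor below 0.024 m and z of casting_a_mid in the frame of pan_right_floor between 0.021 and 0.029 m and angle between casting_a_mid's own z axis and vertical below 0.1 rad) and (horizontal distance between casting_b_mid and pan_left_floor below 0.024 m and z of casting_b_mid in the frame of pan_left_floor between 0.021 and 0.029 m and angle between casting_b_mid's own z axis and vertical below 0.1 rad))) and (((horizontal distance between plug_grip and casting_a_mid below 0.006 m and z of plug_grip in the frame of casting_a_mid between 0.04 and 0.076 m) and z of casting_b_mid in the frame of casting_a_mid below -0.003 m) or ((horizontal distance between plug_grip and casting_b_mid below 0.006 m and z of plug_grip in the frame of casting_b_mid between 0.04 and 0.076 m) and z of casting_a_mid in the frame of casting_b_mid below -0.003 m))).
It fails at once if a bystander (tape, oil bottle, deburring tool, gold sheet holder) is moved more than 30 mm (distance of any of tape, oil, deburrer, cleco_g from where it was at the start of the episode above 0.03 m).
It also fails if it takes over 72 s, if anything falls off the work surface, if the arm or the gripper's body presses on something with over 40 N, if the wrist force passes 120 N, or if a joint passes its speed limit or range.

## Robot

A 6-joint arm with a two-finger parallel gripper is mounted at the origin on the work surface; the furniture and walls round the work are solid. World frame = base frame: x ahead of the robot, y to its left, z up, the work surface at z = 0. Lengths are in mm, angles in rad, forces in N, time in s.
With the tool pointing down it reaches from about 275 to 750 mm from the base axis. Payload 10.2 kg.
Tool frame: the origin (TCP) lies between the finger pads; the fingertips stand 17 mm ahead of it and the grasp point (between the pads) lies 2 mm behind it; y points along the fingers, x is the direction in which the jaws open and shut, and the axes are right-handed (so a half turn about y gives the same grasp; the last joint's range is limited). The gripper opens to 85 mm and grips with 20 to 120 N. Pads are 22 mm wide; open, the fingers measure 114 mm over their backs; the gripper's body (76 mm by 85 mm) begins 54 mm behind the grasp point. The pads swing forward as they close: fully open they stand 13 mm farther back than shut.
Start: joints at [0.899, 0.313, 1.498, -0, 1.331, -0.223], TCP at [227.802, 473.009, 248.294] pointing down, gripper open.
Joint ranges: [-2.94, 2.94], [-0.97, 2.17], [0.19, 2.56], [-1.23, 4.37], [0.02, 3.11], [-2.88, 2.88]. Speed limits (rad/s): [2.39, 2.39, 3.01, 3.14, 3.14, 3.14].

## Interface

Orientations are given as a unit quaternion [w, x, y, z].
In Python, from rig import ctrl gives the robot as it stands.
- The arm moves only by the tool jog_arm, never from a script. Its argument "targets" is a list of rows, each an object with "offset": the shift along the tool's x, y, z in m, a list of three; "yaw": the turn about the tool's y in rad. In form: [{"offset": [dx, dy, dz], "yaw": yaw}, ...]. A call has 1 to 12 rows; each row is the pose to reach, as a shift and turn from the pose measured when the call began, along the tool's axes at that moment; what a row does not reach only later rows make up. A row lasts 1/12 s, in which the tool goes at most 41.7 mm and 7.16 degrees, less where a joint would pass 70% of its speed; a pose out of reach is approached as far as the arm can. A call with a gripper value outside its range is refused whole. "fingers" is the finger opening in m, from 0 to 0.0854, set as the call begins (left out, the last holds). The fingers move at their own pace and stop on an object; "grip_force" is the grip in N (left out, the last holds). Time passes only in rows, so rows that repeat a pose let the fingers close. It gives the time, the measured TCP pose, the force and the opening at its end, in the units of the state.
- ctrl.sense(): the state, without advancing time (a new reading comes with each control period).
- ctrl.capture(name): name is "scene" or "side" or "wrist"; returns a dict with "img" (480x640x3 uint8, red, green, blue), "intrinsics" (3x3 intrinsics, pixels), "k1" (the pictures are not rectified: a ray, as slopes to the right and down, at radius r is drawn at 1 + k1 r^2 times it, then the intrinsics apply), "T" (4x4, takes a point from camera to world coordinates); the wrist camera has in their place "mount" (4x4, takes a point from camera to tool coordinates, whose origin is the TCP and whose axes are the tool frame's). Camera axes: x right, y up, looking along -z (the intrinsics and any distortion apply to the point x, -y, -z); pixel columns grow to the right and rows downward; lengths in mm; the calibration is good to about 2 mm. A picture is of the moment at which its call begins: read the wrist's pose just before it. There is no depth.
- ctrl.finish_job(): hands the job in, once; it reports no verdict.
Trained networks look in the newest picture that a camera, given by its name, has taken for a name from the list of things; names that differ only in an ending like _2 or _b are one class to them, and where a whole thing is asked for, a point or a joint stands for the part that bears it (a point fixed in the world has none). Each returns a list of dicts, best first, with "score" (0 to 1); they miss things now and then, are a little off and sometimes report something else, mostly with a low value. They report only what shows in the picture. A call takes as long as a camera call.
- ctrl.boxes_of(camera, target): "box" ([left, top, right, bottom] in pixels, round what is visible of it).
- ctrl.regions_of(camera, target): "region" (480x640 bool, what is visible of it) and "box" ([left, top, right, bottom] in pixels, round what is visible of it).
The state is a dict: "time_s": time; "joints": joint angles; "dq": joint speeds; "tau": joint torques, N m; "eef_pos": TCP position; "ee_rot": TCP orientation; "force": force on the tool from outside, world axes, zero at the start; "wrist_torque": the same for the moment, N m; "grip_width": opening from 0.0 (shut) to 1.0 (fully open).
Only numpy, scipy, OpenCV 4.12 (cv2) and the standard library are available. Lean on these libraries where they do the work, as an engineer would, in place of code of your own. Each camera call takes 0.05 s, during which the arm holds its last target.

## Working session

There is one attempt and no reset: what is moved stays moved. The work goes in short steps, Python scripts to look and compute and a tool call to move; the robot and the scene stay as the last step left them, time stands still between calls to the robot, and variables do not carry over. Pictures are saved under pics/ and viewed, and the job is handed in when it is done.

Besides the shell and the picture viewer there is one more tool, called after ">>>" by a JSON object that holds its "fn" and its "kwargs". jog_arm: Moves the arm, as the interface text tells. Its arguments: {"type":"object","properties":{"targets":{"type":"array"},"fingers":{"type":"number"},"grip_force":{"type":"number"}},"required":["targets"]}

```bash
ls; mkdir -p pics; python3 - <<'E'
from rig import ctrl
import cv2
print(ctrl.sense())
for c in ["scene","side","wrist"]:
    d=ctrl.capture(c); cv2.imwrite(f"pics/{c}0.png",d["img"][:,:,::-1])
    print(c,{k:v for k,v in d.items() if k!="img"})
E
```

```text
pics
{'time_s': 0.0, 'joints': array([ 8.98593062e-01,  3.13445424e-01,  1.49843386e+00, -3.71743144e-05,
        1.33099210e+00, -2.23416455e-01]), 'dq': array([-1.32177573e-03,  1.61669534e-03,  6.11328916e-04, -4.03945111e-06,
        6.30642385e-04,  7.16444663e-04]), 'tau': array([ 6.40170420e-04, -4.12262571e+01, -2.59749752e+01, -1.27526141e-04,
        4.01807134e-03,  3.67183088e-05]), 'eef_pos': array([227.66008739, 472.81030354, 247.73861697]), 'ee_rot': array([-0.59855857,  0.59888214,  0.37578734, -0.37663205]), 'force': array([ 0.0396092 , -0.50353554,  0.48380306]), 'wrist_torque': array([-0.00639906, -0.05431838, -0.00645241]), 'grip_width': 0.9969203036144743}
scene {'intrinsics': array([[520.04561975,   0.        , 326.47696264],
       [  0.        , 520.04561975, 240.28585437],
       [  0.        ,   0.        ,   1.        ]]), 'k1': -0.07895918405854367, 'T': array([[ 6.11588284e-01,  5.92421270e-01, -5.24401382e-01,
        -2.00329385e+02],
       [-7.90999975e-01,  4.43857943e-01, -4.21080948e-01,
        -5.27881137e+02],
       [-1.66975913e-02,  6.7232965
[... 541 characters left out ...]
7.95239063e-01,  6.05906064e-01,
         8.31432073e+02],
       [ 0.00000000e+00,  0.00000000e+00,  0.00000000e+00,
         1.00000000e+00]])}
wrist {'intrinsics': array([[366.51497963,   0.        , 320.77962948],
       [  0.        , 366.51497963, 241.44602497],
       [  0.        ,   0.        ,   1.        ]]), 'k1': -0.06260537468527591, 'mount': array([[ 9.99999369e-01, -1.33111035e-04,  1.11544204e-03,
        -5.58947039e-01],
       [ 1.11119349e-03,  2.62932945e-01, -9.64813470e-01,
        -1.25573753e+02],
       [-1.64859142e-04,  9.64814100e-01,  2.62932927e-01,
         6.55670934e+01],
       [ 0.00000000e+00,  0.00000000e+00,  0.00000000e+00,
         1.00000000e+00]])}
```

View pics/scene0.png

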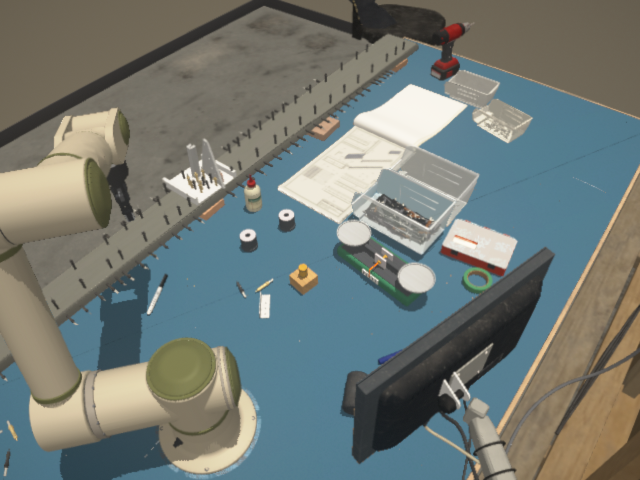

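View pics/side0.png

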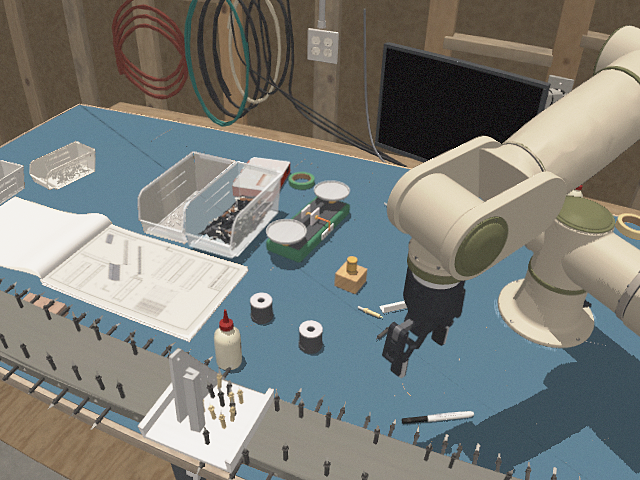

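View pics/wrist0.png

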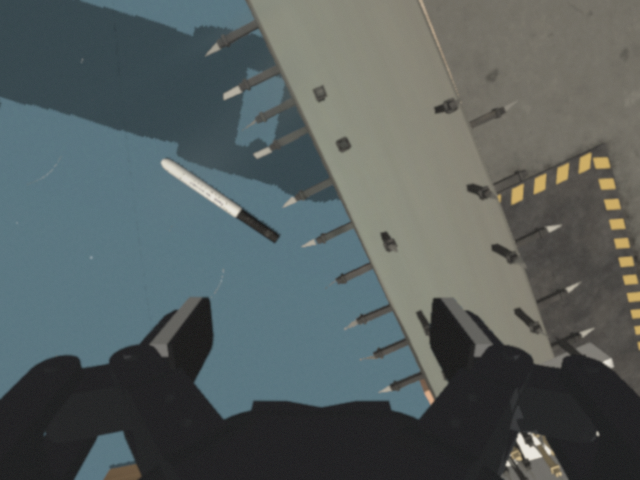

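```bash
cat > h.py <<'E'
import numpy as np, cv2
from rig import ctrl
from scipy.spatial.transform import Rotation as Rn
def rot(s):
    w,x,y,z=s["ee_rot"]; return Rn.from_quat([x,y,z,w]).as_matrix()
def cap(name,fn=None):
    s=ctrl.sense(); d=ctrl.capture(name)
    if "mount" in d:
        T=np.eye(4);T[:3,:3]=rot(s);T[:3,3]=s["eef_pos"]; d["T"]=T@d["mount"]
    if fn: cv2.imwrite(f"pics/{fn}.png",d["img"][:,:,::-1])
    return d
def ray(d,uv):
    K=d["intrinsics"];p=cv2.undistortPoints(np.array([[uv]],float),K,np.array([d["k1"],0,0,0,0.]))[0,0]
    v=d["T"][:3,:3]@np.array([p[0],-p[1],-1]); return d["T"][:3,3],v/np.linalg.norm(v)
def onz(d,uv,z):
    o,v=ray(d,uv); return o+v*(z-o[2])/v[2]
def proj(d,P):
    P=np.atleast_2d(P).astype(float); q=(P-d["T"][:3,3])@d["T"][:3,:3]
    q=q*[1,-1,-1]; 
    return cv2.projectPoints(q,np.zeros(3),np.zeros(3),d["intrinsics"],np.array([d["k1"],0,0,0,0.]))[0][:,0]
def tri(rs):
    A=np.zeros((3,3));b=np.zeros(3)
    for o,v in rs:
        M=np.eye(3)-np.outer(v,v);A+=M;b+=M@o
    return np.linalg.solve(A,b)
def st():
    s=ctrl.sense();R=rot(s)
    print("t",round(s["time_s"],2),"pos",np.round(s["eef_pos"],1),"F",np.round(s["force"],2),"grip",round(s["grip_width"],3),"q",np.round(s["joints"],2));print(" Rx",np.round(R[:,0],3),"Ry",np.round(R[:,1],3),"Rz",np.round(R[:,2],3))
    return s,R
def to(P,s=None):
    s=s or ctrl.sense(); return rot(s).T@(np.array(P)-s["eef_pos"])/1000
E
python3 - <<'E'
from h import *
st()
D={c:cap(c) for c in ["scene","side"]}
for n in ["casting_a","balance","pan_left_floor","holder","plug","tape","oil","deburrer","cleco_g"]:
    for c in D:
        for b in ctrl.boxes_of(c,n)[:3]:
            if b["score"]>.3: print(n,c,round(b["score"],2),np.round(b["box"],0))
for c in D:
    im=D[c]["img"]; 
    cv2.imwrite(f"pics/{c}z.png",cv2.resize(im[180:380,220:480] if c=="scene" else im[170:370,200:460],None,fx=3,fy=3,interpolation=cv2.INTER_CUBIC)[:,:,::-1])
E
```

```text
t 0.15 pos [227.7 472.9 247.9] F [ 0.38 -0.12 -0.28] grip 1.002 q [ 0.9   0.31  1.5   0.    1.33 -0.22]
 Rx [ 0.434  0.901 -0.001] Ry [-0.001 -0.001 -1.   ] Rz [-0.901  0.434  0.   ]
casting_a scene 0.87 [278. 211. 296. 231.]
casting_a scene 0.58 [241. 230. 260. 257.]
casting_a side 0.77 [299. 320. 323. 353.]
casting_a side 0.66 [252. 294. 274. 324.]
balance scene 0.88 [337. 218. 434. 308.]
balance scene 0.61 [339. 220. 369. 244.]
balance side 0.84 [267. 181. 354. 263.]
balance side 0.69 [297. 321. 323. 352.]
pan_left_floor scene 0.82 [335. 218. 371. 245.]
pan_left_floor side 0.56 [264. 219. 307. 242.]
holder scene 0.8 [290. 273. 316. 291.]
holder side 0.95 [333. 259. 366. 296.]
plug scene 0.66 [400. 263. 436. 291.]
plug scene 0.64 [301. 264. 307. 278.]
plug side 0.58 [347. 258. 358. 278.]
tape scene 0.92 [463. 268. 489. 294.]
tape side 0.76 [289. 169. 313. 188.]
oil scene 0.8 [244. 172. 260. 214.]
oil scene 0.49 [338. 218. 435. 307.]
oil side 0.78 [214. 309. 242. 366.]
deburrer scene 0.59 [379. 350. 393. 364.]
cleco_g scene 0.4 [256. 282. 270. 291.]
cleco_g side 0.68 [346. 256. 356. 275.]
```

```bash
python3 -c "
import cv2
for c in ['scenez','sidez']:
    print(cv2.imread(f'pics/{c}.png').shape)"
```

```text
(600, 780, 3)
(600, 780, 3)
```

View pics/scenez.png

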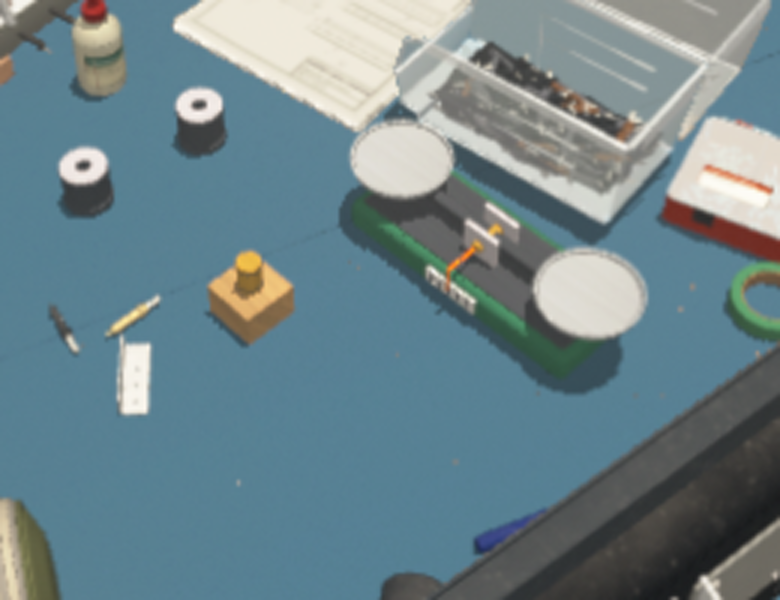

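View pics/sidez.png

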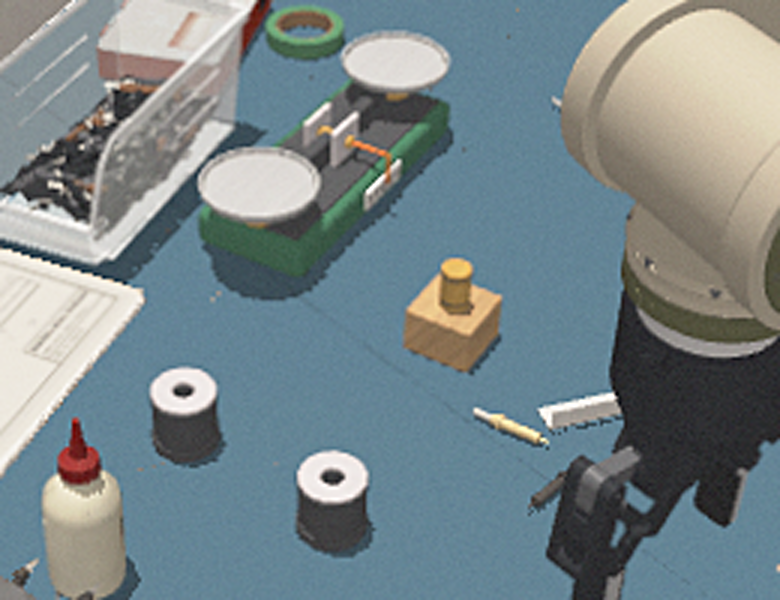

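```bash
python3 - <<'E'
from h import *
D={c:cap(c) for c in ["scene","side"]}
Z=lambda c,u,v:((220 if c=="scene" else 200)+u/3-.33,(180 if c=="scene" else 170)+v/3-.33)
for n,z,a,b in [("c1 top",50,(84,165),(332,476)),("c2 top",50,(199,105),(183,389)),("panL rim",78,(402,159),(260,185)),("panR rim",78,(590,293),(396,62)),("plugtop",74,(249,258),(457,267))]:
    u,v=Z("scene",*a),Z("side",*b)
    print(n,np.round(tri([ray(D["scene"],u),ray(D["side"],v)]),1),np.round(onz(D["scene"],u,z),1),np.round(onz(D["side"],v,z),1))
E
```

```text
c1 top [467.1 306.2  47.8] [467.8 305.   50. ] [464.5 309.1  50. ]
c2 top [598.3 269.7  48. ] [598.4 268.7  50. ] [595.9 272.3  50. ]
panL rim [640.2  48.   72.8] [639.   45.8  78. ] [634.5  56.4  78. ]
panR rim [ 608.1 -180.1   72.9] [ 607.  -181.5   78. ] [ 602.7 -169.9   78. ]
plugtop [456.4  86.6  74.2] [459.6  87.1  74. ] [453.7  88.2  74. ]
```

```bash
cat >> h.py <<'E'
def yaw_to(ang,s=None):
    "yaw so that tool x has world angle ang(rad)"
    R=rot(s or ctrl.sense()); c=np.arctan2(R[1,0],R[0,0]); d=(ang-c+np.pi/2)%np.pi-np.pi/2
    return -d
E
python3 - <<'E'
from h import *
s,R=st()
print(to([500,275,170]),yaw_to(np.deg2rad(82)))
E
```

```text
t 1.25 pos [227.8 473.  248.3] F [-0.2   0.05 -0.34] grip 1.001 q [ 0.9   0.31  1.5  -0.    1.33 -0.22]
 Rx [ 0.434  0.901 -0.   ] Ry [-0. -0. -1.] Rz [-0.901  0.434  0.   ]
[-0.06027435  0.0782755  -0.33113268] -0.30922021374656805
```

>>> {"fn": "jog_arm", "kwargs": {"targets": [{"offset": [-0.005, 0.005, -0.028], "yaw": -0.03}, {"offset": [-0.01, 0.013, -0.056], "yaw": -0.06}, {"offset": [-0.016, 0.021, -0.088], "yaw": -0.1}, {"offset": [-0.022, 0.029, -0.122], "yaw": -0.14}, {"offset": [-0.028, 0.037, -0.156], "yaw": -0.18}, {"offset": [-0.034, 0.045, -0.19], "yaw": -0.22}, {"offset": [-0.041, 0.053, -0.224], "yaw": -0.26}, {"offset": [-0.047, 0.061, -0.258], "yaw": -0.29}, {"offset": [-0.053, 0.069, -0.292], "yaw": -0.31}, {"offset": [-0.058, 0.075, -0.318], "yaw": -0.31}, {"offset": [-0.06, 0.078, -0.331], "yaw": -0.31}, {"offset": [-0.06, 0.078, -0.331], "yaw": -0.31}], "fingers": 0.0854}}

```text
time_s: 2.25
eef_pos: [501.4, 273.7, 169.4]
ee_rot: [0.534, -0.534, -0.463, 0.464]
force: [0.6, 0.0, -0.3]
grip_width: 0.998
```

```bash
cat >> h.py <<'E'
def full(fn):
    d=cap("wrist",fn); st(); return d
E
python3 - <<'E'
from h import *
d=full("w1")
np.savez("w1.npz",T=d["T"],K=d["intrinsics"],k1=d["k1"])
E
```

```text
t 2.3 pos [500.2 275.  169.9] F [ 0.16 -0.48 -0.3 ] grip 1.003 q [ 0.3   0.48  1.46  0.    1.2  -1.13]
 Rx [ 0.14  0.99 -0.  ] Ry [-0.001 -0.    -1.   ] Rz [-0.99   0.14   0.001]
```

View pics/w1.png

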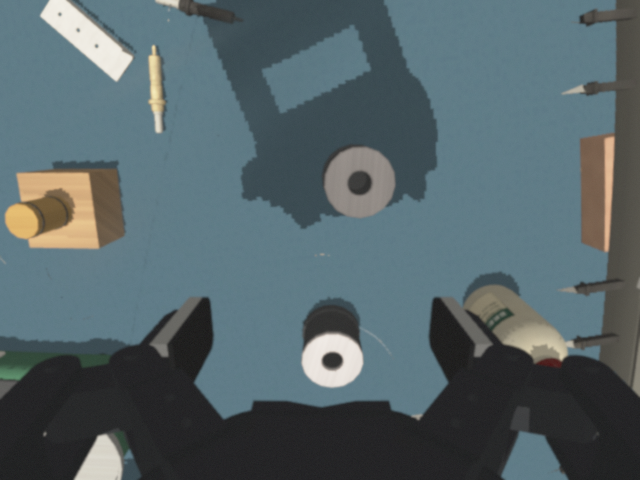

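```bash
python3 - <<'E'
from h import *
z=np.load("w1.npz"); d=dict(T=z["T"],intrinsics=z["K"],k1=float(z["k1"]))
for n,uv,h in [("c1",(359.5,182),50),("c2",(332.5,360),50),("plug top",(22,219),74),("oil cap base?",(548,355),120),("oil base",(492,295),0),("oil baseL",(466,297),10)]:
    print(n,np.round(onz(d,uv,h),1))
S=cap("side")
print(np.round(onz(S,(228,362),0),1))
E
```

```text
c1 [465.1 303.8  50. ]
c2 [596.3 268.1  50. ]
plug top [453.6  84.9  74. ]
oil cap base? [566.3 391.8 120. ]
oil base [585.2 413.1   0. ]
oil baseL [578.6 386.2  10. ]
[598.4 418.6   0. ]
```

```bash
python3 - <<'E'
from h import *
D={c:cap(c) for c in ["scene","side"]}
for n,a,b in [("montop far",(551,250),(386,43)),("monbot far",(552,283),(379,150)),("montop near",(357,385),(556,92))]:
    print(n,np.round(tri([ray(D["scene"],a),ray(D["side"],b)]),0))
print("deb",onz(D["scene"],(386,357),7))
s,R=st()
print(to([466,304.5,36.]),yaw_to(np.deg2rad(82)))
E
```

```text
montop far [ 566. -463.  414.]
monbot far [ 621. -471.  142.]
montop near [ 106. -323.  408.]
deb [ 396.66424437 -230.16090397    7.        ]
t 2.45 pos [499.1 276.3 170.7] F [-0.09 -0.52 -0.12] grip 1.0 q [ 0.3   0.48  1.46  0.    1.2  -1.13]
 Rx [0.137 0.991 0.   ] Ry [ 0.  0. -1.] Rz [-0.991  0.137 -0.   ]
[0.02332574 0.13472614 0.03670696] 0.0021613043767676476
```

```bash
python3 - <<'E'
from h import *
for i in range(5):
    s=ctrl.sense(); print(np.round(s["eef_pos"],2),np.round(s["joints"],4)); ctrl.capture("wrist")
E
```

```text
[499.13 276.32 170.73] [ 3.0020e-01  4.8010e-01  1.4648e+00  2.0000e-04  1.1964e+00 -1.1332e+00]
[499.15 276.36 170.79] [ 3.0030e-01  4.8000e-01  1.4648e+00  2.0000e-04  1.1963e+00 -1.1333e+00]
[499.24 276.28 170.79] [ 3.0020e-01  4.8000e-01  1.4647e+00  1.0000e-04  1.1963e+00 -1.1334e+00]
[499.34 276.14 170.72] [ 2.9990e-01  4.8020e-01  1.4647e+00  1.0000e-04  1.1962e+00 -1.1335e+00]
[499.5  276.   170.69] [ 0.2996  0.4803  1.4645  0.      1.1962 -1.1336]
```

>>> {"fn": "jog_arm", "kwargs": {"targets": [{"offset": [0.006, 0.01, 0.01], "yaw": 0}, {"offset": [0.014, 0.02, 0.023], "yaw": 0}, {"offset": [0.02, 0.035, 0.033], "yaw": 0}, {"offset": [0.023, 0.055, 0.037], "yaw": 0}, {"offset": [0.023, 0.075, 0.037], "yaw": 0}, {"offset": [0.023, 0.095, 0.037], "yaw": 0}, {"offset": [0.023, 0.112, 0.037], "yaw": 0}, {"offset": [0.023, 0.125, 0.037], "yaw": 0}, {"offset": [0.023, 0.132, 0.037], "yaw": 0}, {"offset": [0.023, 0.135, 0.037], "yaw": 0}, {"offset": [0.023, 0.135, 0.037], "yaw": 0}, {"offset": [0.023, 0.135, 0.037], "yaw": 0}]}}

```text
time_s: 3.7
eef_pos: [466.5, 304.0, 36.3]
ee_rot: [-0.533, 0.533, 0.465, -0.464]
force: [0.5, 1.1, -0.2]
grip_width: 0.996
```

```bash
python3 - <<'E'
from h import *
d=full("w2")
print(proj(d,[[465.5,304,50]]))
print(to([465.5,304,50]))
E
```

```text
t 3.75 pos [466.6 304.   36.5] F [-0.14  0.03  0.03] grip 0.998 q [ 0.37  0.63  1.62  0.    0.89 -1.07]
 Rx [0.137 0.991 0.001] Ry [ 0.002  0.001 -1.   ] Rz [-0.991  0.137 -0.002]
[[323.27853357 338.2464721 ]]
[-0.00011191 -0.01355006  0.00103662]
```

View pics/w2.png

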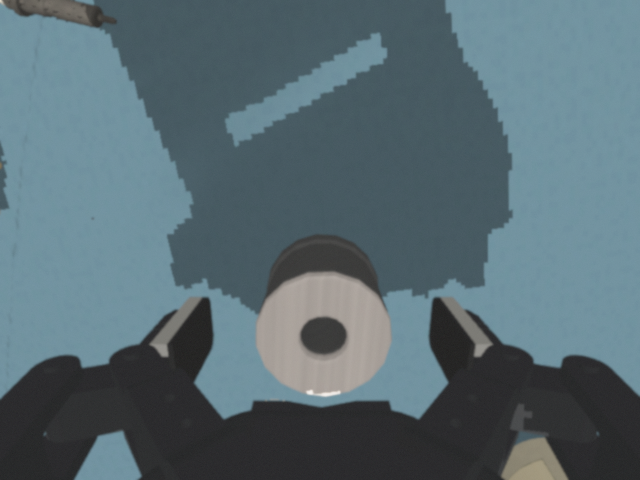

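>>> {"fn": "jog_arm", "kwargs": {"targets": [{"offset": [0, 0, 0], "yaw": 0}, {"offset": [0, 0, 0], "yaw": 0}, {"offset": [0, 0, 0], "yaw": 0}, {"offset": [0, 0, 0], "yaw": 0}, {"offset": [0, 0, 0], "yaw": 0}, {"offset": [0, 0, 0], "yaw": 0}, {"offset": [0, 0, 0], "yaw": 0}, {"offset": [0, 0, 0], "yaw": 0}], "fingers": 0.03, "grip_force": 60}}

```text
time_s: 4.42
eef_pos: [466.9, 304.2, 37.2]
ee_rot: [-0.533, 0.534, 0.465, -0.463]
force: [-1.4, -0.1, 6.2]
grip_width: 0.538
```

```bash
python3 - <<'E'
from h import *
d=full("w3")
print(to([466,304,180]))
E
```

```text
t 4.47 pos [466.9 304.2  37.3] F [-0.9  -0.03  5.77] grip 0.537 q [ 0.37  0.63  1.62  0.    0.89 -1.07]
 Rx [0.137 0.991 0.002] Ry [ 0.003  0.001 -1.   ] Rz [-0.991  0.137 -0.003]
[-6.39056457e-05 -1.42751193e-01  5.23099891e-04]
```

View pics/w3.png

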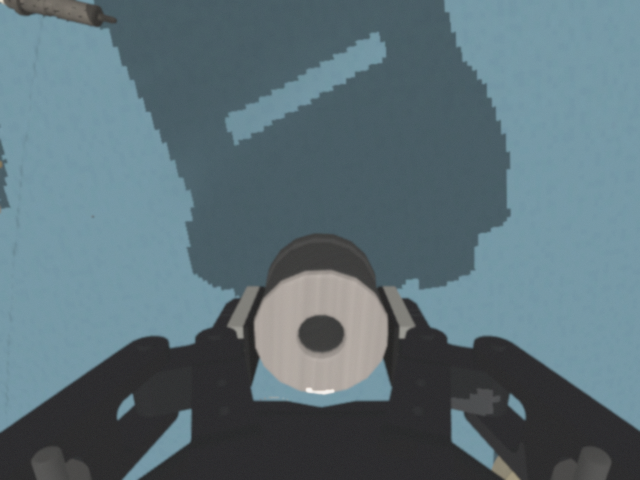

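>>> {"fn": "jog_arm", "kwargs": {"targets": [{"offset": [0, -0.005, 0], "yaw": 0}, {"offset": [0, -0.015, 0], "yaw": 0}, {"offset": [0, -0.03, 0], "yaw": 0}, {"offset": [0, -0.05, 0], "yaw": 0}, {"offset": [0, -0.07, 0], "yaw": 0}, {"offset": [0, -0.09, 0], "yaw": 0}, {"offset": [0, -0.11, 0], "yaw": 0}, {"offset": [0, -0.13, 0], "yaw": 0}, {"offset": [0, -0.15, 0], "yaw": 0}, {"offset": [0, -0.16, 0], "yaw": 0}, {"offset": [0, -0.165, 0], "yaw": 0}, {"offset": [0, -0.165, 0], "yaw": 0}]}}

```text
time_s: 5.47
eef_pos: [466.5, 304.0, 202.8]
ee_rot: [-0.533, 0.534, 0.466, -0.463]
force: [-0.2, 0.3, -4.6]
grip_width: 0.538
```

```bash
python3 - <<'E'
from h import *
d=full("w4")
print(to([700,-60,200]),yaw_to(np.deg2rad(82)))
E
```

```text
t 5.52 pos [466.2 303.9 201.7] F [-0.13  0.03 -4.23] grip 0.536 q [ 0.37  0.42  1.47  0.    1.25 -1.07]
 Rx [0.137 0.991 0.001] Ry [ 0.002  0.001 -1.   ] Rz [-0.991  0.137 -0.002]
[-0.32830082  0.00192958 -0.28158364] 0.0018275038054706982
```

View pics/w4.png

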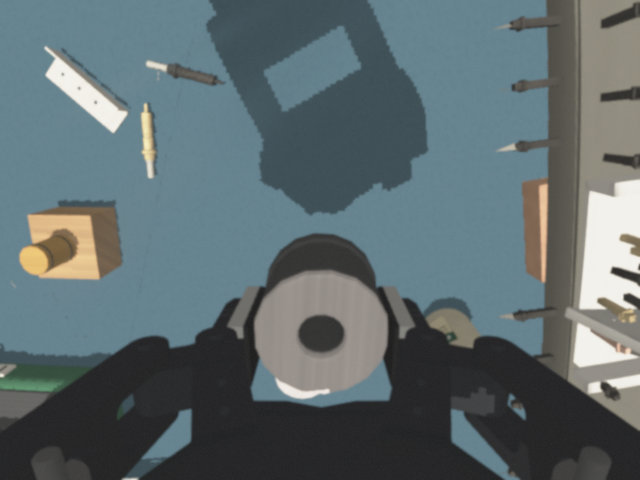

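>>> {"fn": "jog_arm", "kwargs": {"targets": [{"offset": [-0.015, 0, -0.012], "yaw": 0}, {"offset": [-0.04, 0, -0.034], "yaw": 0}, {"offset": [-0.07, 0, -0.06], "yaw": 0}, {"offset": [-0.105, 0, -0.09], "yaw": 0}, {"offset": [-0.14, 0, -0.12], "yaw": 0}, {"offset": [-0.175, 0, -0.15], "yaw": 0}, {"offset": [-0.21, 0, -0.18], "yaw": 0}, {"offset": [-0.245, 0, -0.21], "yaw": 0}, {"offset": [-0.28, 0, -0.24], "yaw": 0}, {"offset": [-0.31, 0, -0.266], "yaw": 0}, {"offset": [-0.325, 0, -0.279], "yaw": 0}, {"offset": [-0.328, 0, -0.282], "yaw": 0}]}}

```text
time_s: 6.52
eef_pos: [701.7, -66.2, 198.6]
ee_rot: [0.535, -0.534, -0.463, 0.463]
force: [-1.1, 0.5, -4.5]
grip_width: 0.536
```

```bash
python3 - <<'E'
from h import *
ctrl.capture("side");ctrl.capture("side")
d=full("w5"); np.savez("w5.npz",T=d["T"],K=d["intrinsics"],k1=d["k1"])
for b in ctrl.boxes_of("wrist","pan_left_floor"): print(b)
E
```

```text
t 6.67 pos [700.1 -60.1 199.6] F [-0.59  1.42 -4.43] grip 0.54 q [-0.25  0.76  0.92  0.    1.46 -1.68]
 Rx [0.138 0.99  0.002] Ry [-0.001  0.002 -1.   ] Rz [-0.99   0.138  0.001]
{'box': [396.5, 47.5, 547.5, 202.8], 'score': 0.74}
```

View pics/w5.png

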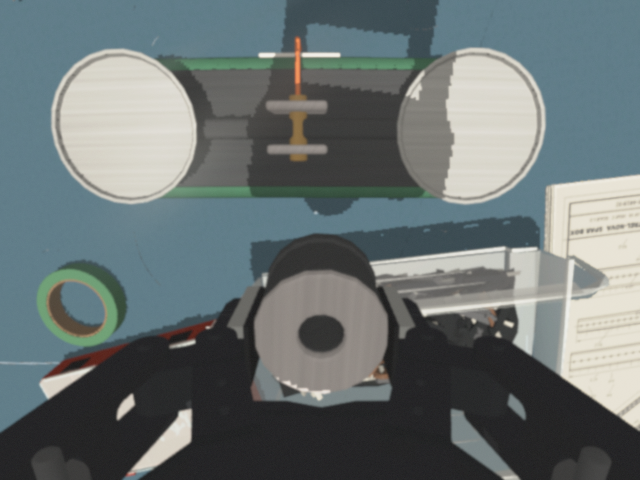

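```bash
python3 - <<'E'
from h import *
z=np.load("w5.npz"); d=dict(T=z["T"],intrinsics=z["K"],k1=float(z["k1"]))
# fit: project 100mm rim and compare extents
from scipy.optimize import least_squares
t=np.linspace(0,2*np.pi,200)
P={}
for n,box in [("R",(52,48.5,197,203.5)),("L",(397,47.5,545,203))]:
    def f(p):
        q=proj(d,np.c_[p[0]+p[2]*np.cos(t),p[1]+p[2]*np.sin(t),np.full(200,78.)])
        return np.r_[q.min(0),q.max(0)]-np.array(box)
    r=least_squares(f,[615,-60 -115*(1 if n=="R" else -1),50]); print(n,np.round(r.x,1),np.round(r.fun,1)); P[n]=r.x[:2]
v=P["L"]-P["R"];print(np.linalg.norm(v),np.degrees(np.arctan2(v[1],v[0])),(P["L"]+P["R"])/2)
s,R=st()
for n in P: print(n,to([*P[n],200],s))
E
```

```text
R [ 607.1 -181.1   49.5] [-0.1  0.1  0.1 -0.1]
L [639.5  45.7  49.4] [ 0.1 -0.1 -0.1  0.1]
229.05789096785122 81.88224495406887 [623.32157682 -67.70125851]
t 6.72 pos [699.9 -59.1 200.4] F [ 0.42  0.3  -4.03] grip 0.54 q [-0.25  0.76  0.92  0.    1.46 -1.68]
 Rx [0.137 0.991 0.002] Ry [-0.     0.002 -1.   ] Rz [-0.991  0.137  0.001]
R [-0.13355891  0.000196    0.07516234]
L [0.09549667 0.00062364 0.07422577]
```

>>> {"fn": "jog_arm", "kwargs": {"targets": [{"offset": [-0.015, 0, 0.009], "yaw": 0}, {"offset": [-0.04, 0, 0.023], "yaw": 0}, {"offset": [-0.07, 0, 0.04], "yaw": 0}, {"offset": [-0.1, 0, 0.057], "yaw": 0}, {"offset": [-0.12, 0, 0.068], "yaw": 0}, {"offset": [-0.131, 0.006, 0.075], "yaw": 0}, {"offset": [-0.133, 0.02, 0.075], "yaw": 0}, {"offset": [-0.133, 0.035, 0.075], "yaw": 0}, {"offset": [-0.133, 0.05, 0.075], "yaw": 0}, {"offset": [-0.133, 0.062, 0.075], "yaw": 0}, {"offset": [-0.133, 0.07, 0.075], "yaw": 0}, {"offset": [-0.133, 0.075, 0.075], "yaw": 0}]}}

```text
time_s: 7.72
eef_pos: [607.1, -179.4, 124.2]
ee_rot: [0.534, -0.532, -0.465, 0.465]
force: [-0.5, 0.2, -4.2]
grip_width: 0.533
```

```bash
python3 - <<'E'
from h import *
ctrl.capture("side");
d=full("w6"); print(to([607,-181,100]))
E
```

```text
t 7.82 pos [ 607.2 -179.8  124.7] F [ 0.18 -0.44 -4.17] grip 0.537 q [-0.47  0.66  1.3   0.    1.19 -1.91]
 Rx [0.137 0.991 0.002] Ry [-0.001  0.002 -1.   ] Rz [-0.991  0.137  0.002]
[-1.24869409e-03  2.46930825e-02 -7.27632701e-06]
```

View pics/w6.png

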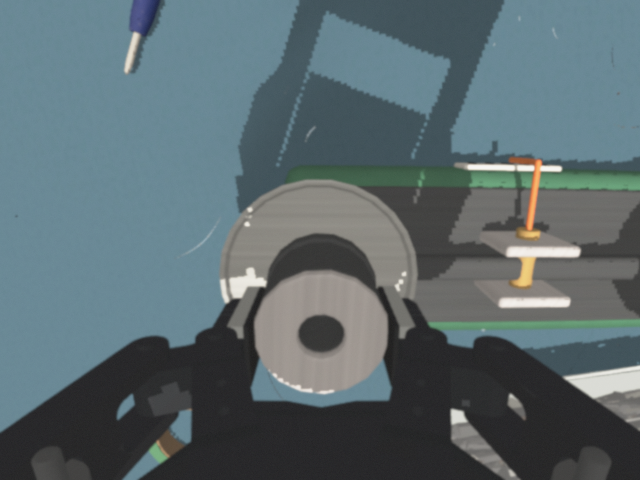

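>>> {"fn": "jog_arm", "kwargs": {"targets": [{"offset": [-0.001, 0.003, 0], "yaw": 0}, {"offset": [-0.001, 0.006, 0], "yaw": 0}, {"offset": [-0.001, 0.009, 0], "yaw": 0}, {"offset": [-0.001, 0.0115, 0], "yaw": 0}, {"offset": [-0.001, 0.014, 0], "yaw": 0}, {"offset": [-0.001, 0.016, 0], "yaw": 0}, {"offset": [-0.001, 0.018, 0], "yaw": 0}, {"offset": [-0.001, 0.02, 0], "yaw": 0}, {"offset": [-0.001, 0.0215, 0], "yaw": 0}, {"offset": [-0.001, 0.023, 0], "yaw": 0}, {"offset": [-0.001, 0.0235, 0], "yaw": 0}, {"offset": [-0.001, 0.0235, 0], "yaw": 0}]}}

```text
time_s: 8.82
eef_pos: [607.0, -180.7, 101.0]
ee_rot: [0.534, -0.532, -0.465, 0.464]
force: [-0.6, 0.1, -4.7]
grip_width: 0.538
```

```bash
python3 - <<'E'
from h import *
ctrl.capture("side");st()
E
```

```text
t 8.87 pos [ 607.  -180.7  101.1] F [-0.21  0.04 -4.35] grip 0.536 q [-0.47  0.69  1.32  0.    1.14 -1.91]
 Rx [0.137 0.991 0.002] Ry [-0.001  0.002 -1.   ] Rz [-0.991  0.136  0.002]
```

>>> {"fn": "jog_arm", "kwargs": {"targets": [{"offset": [0, 0.0005, 0], "yaw": 0}, {"offset": [0, 0.001, 0], "yaw": 0}, {"offset": [0, 0.0014, 0], "yaw": 0}, {"offset": [0, 0.0018, 0], "yaw": 0}, {"offset": [0, 0.002, 0], "yaw": 0}, {"offset": [0, 0.002, 0], "yaw": 0}]}}

```text
time_s: 9.37
eef_pos: [607.0, -180.7, 99.4]
ee_rot: [0.534, -0.532, -0.465, 0.464]
force: [-0.4, 0.5, -2.5]
grip_width: 0.54
```

Contact is beginning (weight partly carried).

>>> {"fn": "jog_arm", "kwargs": {"targets": [{"offset": [0, 0.0003, 0], "yaw": 0}, {"offset": [0, 0.0006, 0], "yaw": 0}, {"offset": [0, 0.0006, 0], "yaw": 0}, {"offset": [0, 0.0006, 0], "yaw": 0}]}}

```text
time_s: 9.7
eef_pos: [607.1, -180.7, 99.3]
ee_rot: [0.534, -0.532, -0.465, 0.464]
force: [-3.7, 1.3, 3.3]
grip_width: 0.538
```

>>> {"fn": "jog_arm", "kwargs": {"targets": [{"offset": [0, 0, 0], "yaw": 0}, {"offset": [0, 0, 0], "yaw": 0}, {"offset": [0, 0, 0], "yaw": 0}, {"offset": [0, 0, 0], "yaw": 0}, {"offset": [0, 0, 0], "yaw": 0}, {"offset": [0, 0, 0], "yaw": 0}, {"offset": [0, 0, 0], "yaw": 0}, {"offset": [0, 0, 0], "yaw": 0}], "fingers": 0.0854}}

```text
time_s: 10.37
eef_pos: [607.1, -180.8, 99.3]
ee_rot: [0.534, -0.532, -0.465, 0.464]
force: [0.9, 0.6, 0.5]
grip_width: 1.002
```

```bash
python3 - <<'E'
from h import *
d=full("w7")
s=ctrl.sense();p=np.array(s["eef_pos"]).copy();p[2]=210;print(to(p)); print(to([598,270,200]))
E
```

```text
t 10.42 pos [ 607.1 -180.8   99.3] F [-0.23  0.24 -0.28] grip 1.001 q [-0.47  0.69  1.32  0.    1.14 -1.91]
 Rx [0.137 0.991 0.002] Ry [-0.001  0.002 -1.   ] Rz [-0.991  0.137  0.001]
[ 0.00022857 -0.11073507  0.00014627]
[ 0.44552431 -0.09972278  0.07064971]
```

View pics/w7.png

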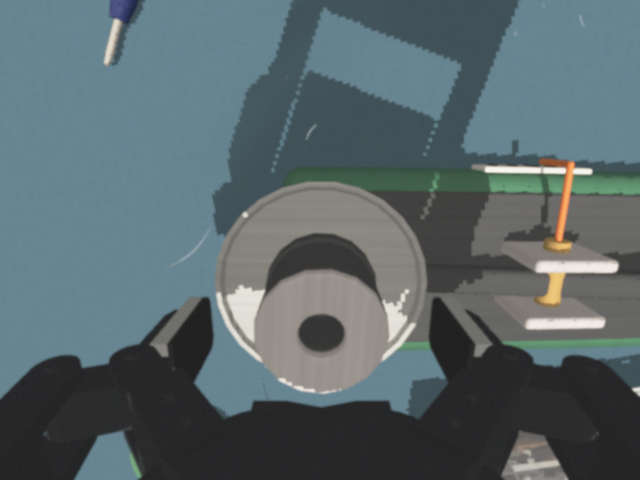

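>>> {"fn": "jog_arm", "kwargs": {"targets": [{"offset": [0, -0.01, 0], "yaw": 0}, {"offset": [0, -0.03, 0], "yaw": 0}, {"offset": [0, -0.055, 0], "yaw": 0}, {"offset": [0.005, -0.08, 0], "yaw": 0}, {"offset": [0.03, -0.09, 0.005], "yaw": 0}, {"offset": [0.065, -0.095, 0.01], "yaw": 0}, {"offset": [0.1, -0.1, 0.015], "yaw": 0}, {"offset": [0.135, -0.1, 0.02], "yaw": 0}, {"offset": [0.17, -0.1, 0.025], "yaw": 0}, {"offset": [0.205, -0.1, 0.03], "yaw": 0}, {"offset": [0.24, -0.1, 0.036], "yaw": 0}, {"offset": [0.275, -0.1, 0.042], "yaw": 0}]}}

```text
time_s: 11.42
eef_pos: [602.9, 98.9, 200.9]
ee_rot: [0.534, -0.532, -0.465, 0.464]
force: [0.4, 0.4, -0.2]
grip_width: 1.002
```

```bash
python3 - <<'E'
from h import *
st();print(to([597,269,130]))
E
```

```text
t 11.42 pos [602.9  98.9 200.9] F [ 0.36  0.44 -0.19] grip 1.002 q [-0.03  0.54  1.29  0.    1.31 -1.46]
 Rx [0.136 0.991 0.002] Ry [-0.     0.002 -1.   ] Rz [-0.991  0.136  0.   ]
[0.1675355  0.07126653 0.02899964]
```

>>> {"fn": "jog_arm", "kwargs": {"targets": [{"offset": [0.03, 0, 0.005], "yaw": 0}, {"offset": [0.06, 0, 0.011], "yaw": 0}, {"offset": [0.09, 0.005, 0.016], "yaw": 0}, {"offset": [0.12, 0.015, 0.021], "yaw": 0}, {"offset": [0.145, 0.03, 0.025], "yaw": 0}, {"offset": [0.16, 0.05, 0.028], "yaw": 0}, {"offset": [0.167, 0.066, 0.029], "yaw": 0}, {"offset": [0.167, 0.071, 0.029], "yaw": 0}, {"offset": [0.167, 0.071, 0.029], "yaw": 0}, {"offset": [0.167, 0.071, 0.029], "yaw": 0}]}}

```text
time_s: 12.25
eef_pos: [597.4, 267.9, 131.5]
ee_rot: [0.534, -0.533, -0.465, 0.464]
force: [-0.5, -0.2, 0.2]
grip_width: 0.995
```

```bash
python3 - <<'E'
from h import *
d=full("w8"); print(proj(d,[597,269,50])); np.savez("w8.npz",T=d["T"],K=d["intrinsics"],k1=d["k1"])
E
```

```text
t 12.3 pos [597.7 267.8 131.9] F [ 0.2  -0.19  0.83] grip 1.002 q [ 0.24  0.7   1.21  0.    1.23 -1.19]
 Rx [0.137 0.991 0.003] Ry [ 0.002  0.003 -1.   ] Rz [-0.991  0.137 -0.002]
[[323.98053917 255.76331497]]
```

View pics/w8.png

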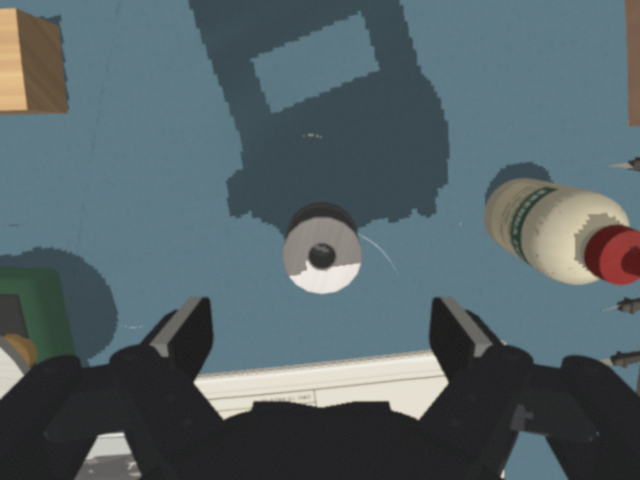

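>>> {"fn": "jog_arm", "kwargs": {"targets": [{"offset": [0, 0.008, 0], "yaw": 0}, {"offset": [0, 0.02, 0], "yaw": 0}, {"offset": [0, 0.036, 0], "yaw": 0}, {"offset": [0, 0.052, 0], "yaw": 0}, {"offset": [0, 0.068, 0], "yaw": 0}, {"offset": [0, 0.08, 0], "yaw": 0}, {"offset": [0, 0.09, 0], "yaw": 0}, {"offset": [0, 0.094, 0], "yaw": 0}, {"offset": [0, 0.094, 0], "yaw": 0}, {"offset": [0, 0.094, 0], "yaw": 0}]}}

```text
time_s: 13.13
eef_pos: [598.2, 268.1, 38.4]
ee_rot: [0.533, -0.533, -0.466, 0.463]
force: [0.0, 1.1, 0.2]
grip_width: 0.997
```

>>> {"fn": "jog_arm", "kwargs": {"targets": [{"offset": [0, 0, 0], "yaw": 0}, {"offset": [0, 0, 0], "yaw": 0}, {"offset": [0, 0, 0], "yaw": 0}, {"offset": [0, 0, 0], "yaw": 0}, {"offset": [0, 0, 0], "yaw": 0}, {"offset": [0, 0, 0], "yaw": 0}, {"offset": [0, 0, 0], "yaw": 0}, {"offset": [0, 0, 0], "yaw": 0}], "fingers": 0.03, "grip_force": 60}}

```text
time_s: 13.8
eef_pos: [598.6, 268.3, 39.5]
ee_rot: [-0.533, 0.533, 0.466, -0.462]
force: [-1.9, -0.0, 4.6]
grip_width: 0.542
```

```bash
python3 - <<'E'
from h import *
d=full("w9"); print(to([639.5,46,160]))
E
```

```text
t 13.85 pos [598.7 268.3  39.5] F [-1.12  1.    5.66] grip 0.553 q [ 0.24  0.8   1.28  0.    1.06 -1.19]
 Rx [0.137 0.991 0.004] Ry [ 0.005  0.003 -1.   ] Rz [-0.991  0.137 -0.004]
[-0.21410084 -0.12104953 -0.07149247]
```

View pics/w9.png

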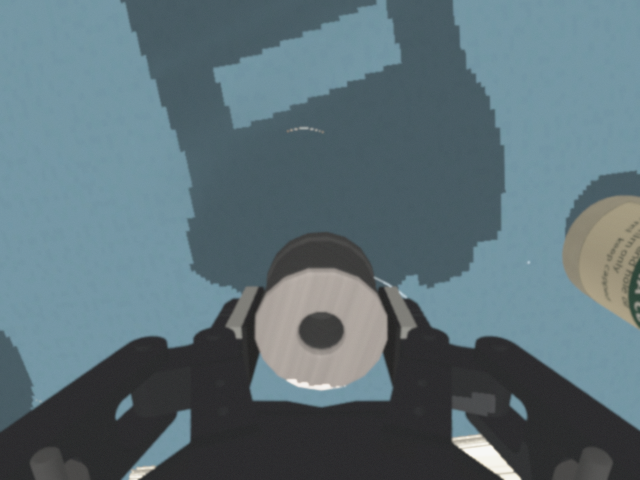

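>>> {"fn": "jog_arm", "kwargs": {"targets": [{"offset": [0, -0.005, 0], "yaw": 0}, {"offset": [0, -0.02, 0], "yaw": 0}, {"offset": [0, -0.045, 0], "yaw": 0}, {"offset": [0, -0.075, 0], "yaw": 0}, {"offset": [-0.005, -0.1, -0.002], "yaw": 0}, {"offset": [-0.025, -0.115, -0.008], "yaw": 0}, {"offset": [-0.055, -0.121, -0.018], "yaw": 0}, {"offset": [-0.09, -0.121, -0.03], "yaw": 0}, {"offset": [-0.125, -0.121, -0.042], "yaw": 0}, {"offset": [-0.16, -0.121, -0.054], "yaw": 0}, {"offset": [-0.19, -0.121, -0.064], "yaw": 0}, {"offset": [-0.21, -0.121, -0.07], "yaw": 0}]}}

```text
time_s: 14.85
eef_pos: [638.6, 47.0, 159.6]
ee_rot: [-0.534, 0.534, 0.465, -0.462]
force: [0.4, -0.4, -3.4]
grip_width: 0.546
```

```bash
python3 - <<'E'
from h import *
cap("scene","s10");cap("side","sd10");cap("side")
d=full("w10"); print(to([639.5,46,130]))
i=cv2.imread("pics/s10.png")[180:330,300:480];j=cv2.imread("pics/sd10.png")[150:300,240:420]
cv2.imwrite("pics/sz10.png",cv2.resize(np.hstack([i,j]),None,fx=2.2,fy=2.2))
E
```

```text
t 15.05 pos [638.3  50.2 159.6] F [-0.2   0.39 -2.84] grip 0.547 q [-0.11  0.64  1.24  0.    1.26 -1.54]
 Rx [0.138 0.99  0.004] Ry [ 0.003  0.004 -1.   ] Rz [-0.99   0.138 -0.003]
[-0.00407018  0.02960141 -0.00169469]
```

View pics/w10.png

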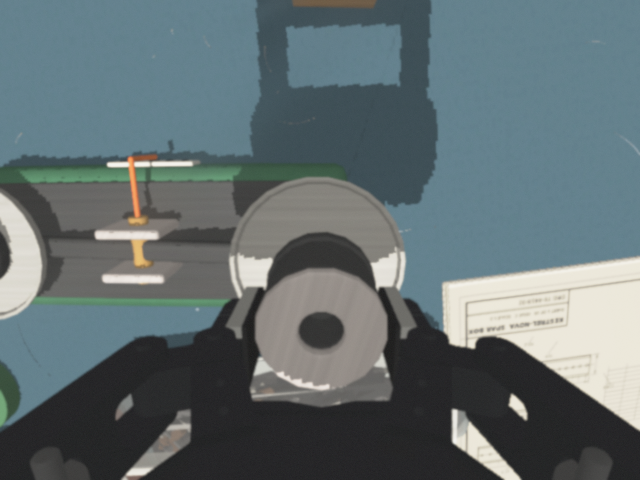

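View pics/sz10.png

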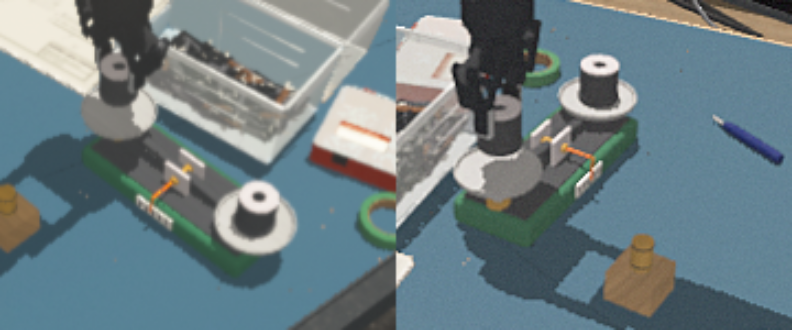

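>>> {"fn": "jog_arm", "kwargs": {"targets": [{"offset": [-0.002, 0.003, -0.001], "yaw": 0}, {"offset": [-0.004, 0.008, -0.002], "yaw": 0}, {"offset": [-0.004, 0.014, -0.002], "yaw": 0}, {"offset": [-0.004, 0.02, -0.002], "yaw": 0}, {"offset": [-0.004, 0.025, -0.002], "yaw": 0}, {"offset": [-0.004, 0.029, -0.002], "yaw": 0}, {"offset": [-0.004, 0.031, -0.002], "yaw": 0}, {"offset": [-0.004, 0.032, -0.002], "yaw": 0}, {"offset": [-0.004, 0.0325, -0.002], "yaw": 0}, {"offset": [-0.004, 0.0325, -0.002], "yaw": 0}]}}

```text
time_s: 15.88
eef_pos: [639.9, 46.0, 127.2]
ee_rot: [0.534, -0.533, -0.466, 0.462]
force: [-0.5, -0.5, -3.7]
grip_width: 0.547
```

```bash
python3 - <<'E'
from h import *
cap("scene");st()
E
```

```text
t 15.93 pos [639.9  46.  127.3] F [-0.19 -0.1  -2.98] grip 0.545 q [-0.11  0.67  1.27  0.    1.2  -1.55]
 Rx [0.138 0.99  0.004] Ry [ 0.004  0.004 -1.   ] Rz [-0.99   0.138 -0.003]
```

>>> {"fn": "jog_arm", "kwargs": {"targets": [{"offset": [0, 0.0005, 0], "yaw": 0}, {"offset": [0, 0.001, 0], "yaw": 0}, {"offset": [0, 0.0015, 0], "yaw": 0}, {"offset": [0, 0.002, 0], "yaw": 0}, {"offset": [0, 0.0025, 0], "yaw": 0}, {"offset": [0, 0.0025, 0], "yaw": 0}, {"offset": [0, 0.0025, 0], "yaw": 0}]}}

```text
time_s: 16.52
eef_pos: [640.0, 46.0, 125.2]
ee_rot: [-0.533, 0.533, 0.466, -0.462]
force: [-1.1, -0.2, -0.1]
grip_width: 0.55
```

```bash
python3 - <<'E'
from h import *
cap("scene");st()
E
```

```text
t 16.57 pos [640.   46.  125.2] F [-2.24  0.48  0.86] grip 0.547 q [-0.11  0.67  1.27  0.    1.19 -1.55]
 Rx [0.138 0.99  0.004] Ry [ 0.004  0.004 -1.   ] Rz [-0.99   0.138 -0.004]
```

>>> {"fn": "jog_arm", "kwargs": {"targets": [{"offset": [0, 0, 0], "yaw": 0}, {"offset": [0, 0, 0], "yaw": 0}, {"offset": [0, 0, 0], "yaw": 0}, {"offset": [0, 0, 0], "yaw": 0}, {"offset": [0, 0, 0], "yaw": 0}, {"offset": [0, 0, 0], "yaw": 0}, {"offset": [0, 0, 0], "yaw": 0}, {"offset": [0, 0, 0], "yaw": 0}], "fingers": 0.0854}}

```text
time_s: 17.23
eef_pos: [640.0, 46.0, 125.2]
ee_rot: [-0.533, 0.533, 0.466, -0.462]
force: [-0.7, -0.6, 0.7]
grip_width: 0.998
```

```bash
python3 - <<'E'
from h import *
cap("scene","s11");cap("side","sd11")
d=full("w11"); print(to([480,86,190]))
i=cv2.imread("pics/s11.png")[180:330,300:480];j=cv2.imread("pics/sd11.png")[150:300,240:420]
cv2.imwrite("pics/sz11.png",cv2.resize(np.hstack([i,j]),None,fx=2.2,fy=2.2))
E
```

```text
t 17.38 pos [640.   46.  125.2] F [-0.45  0.17  0.59] grip 1.002 q [-0.11  0.67  1.27  0.    1.19 -1.55]
 Rx [0.138 0.99  0.004] Ry [ 0.004  0.004 -1.   ] Rz [-0.99   0.138 -0.004]
[ 0.0177208  -0.06536955  0.16374599]
```

View pics/w11.png

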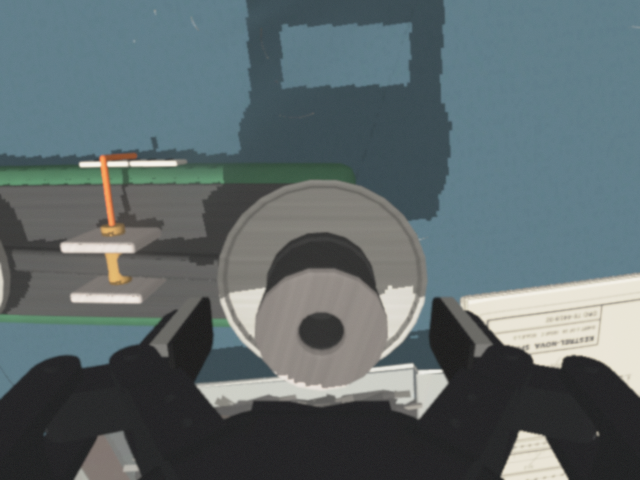

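View pics/sz11.png

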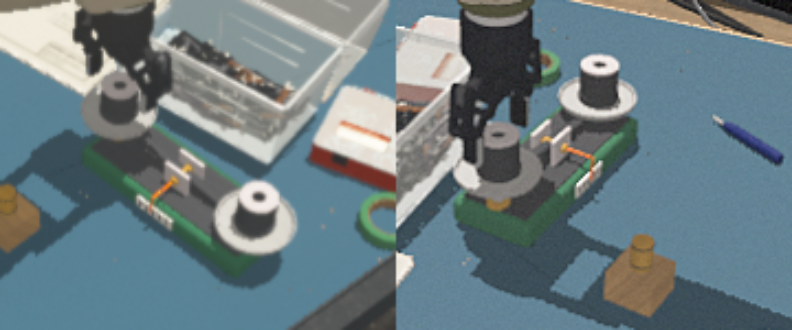

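>>> {"fn": "jog_arm", "kwargs": {"targets": [{"offset": [0, -0.01, 0], "yaw": 0}, {"offset": [0, -0.03, 0], "yaw": 0}, {"offset": [0, -0.055, 0.005], "yaw": 0}, {"offset": [0.002, -0.065, 0.025], "yaw": 0}, {"offset": [0.006, -0.065, 0.055], "yaw": 0}, {"offset": [0.01, -0.055, 0.085], "yaw": 0}, {"offset": [0.013, -0.04, 0.115], "yaw": 0}, {"offset": [0.015, -0.025, 0.145], "yaw": 0}, {"offset": [0.015, -0.015, 0.17], "yaw": 0}, {"offset": [0.015, -0.007, 0.185], "yaw": 0}, {"offset": [0.015, -0.005, 0.188], "yaw": 0}, {"offset": [0.015, -0.005, 0.188], "yaw": 0}]}}

```text
time_s: 18.38
eef_pos: [455.9, 86.9, 130.1]
ee_rot: [-0.533, 0.534, 0.466, -0.462]
force: [0.5, -0.3, -0.3]
grip_width: 1.005
```

```bash
python3 - <<'E'
from h import *
cap("scene","s12");cap("side","sd12")
d=full("w12"); np.savez("w12.npz",T=d["T"],K=d["intrinsics"],k1=d["k1"])
i=cv2.imread("pics/s12.png")[180:330,300:480];j=cv2.imread("pics/sd12.png")[150:300,240:420]
cv2.imwrite("pics/sz12.png",cv2.resize(np.hstack([i,j]),None,fx=2.2,fy=2.2))
print(proj(d,[455,86,74]),proj(d,[456,86,38]))
E
```

```text
t 18.53 pos [457.3  86.6 130.4] F [ 0.01 -0.6   0.17] grip 0.999 q [-0.07  0.32  1.83  0.    0.99 -1.5 ]
 Rx [0.139 0.99  0.004] Ry [ 0.006  0.003 -1.   ] Rz [-0.99   0.139 -0.006]
[[320.46994315 266.63248924]] [[320.54455011 248.71991645]]
```

View pics/w12.png

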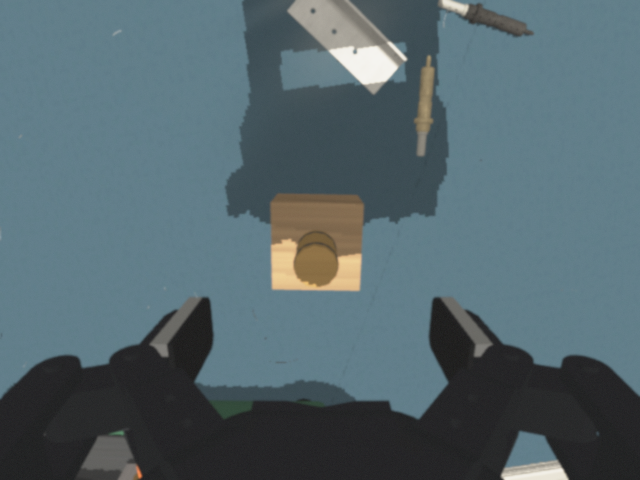

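View pics/sz12.png

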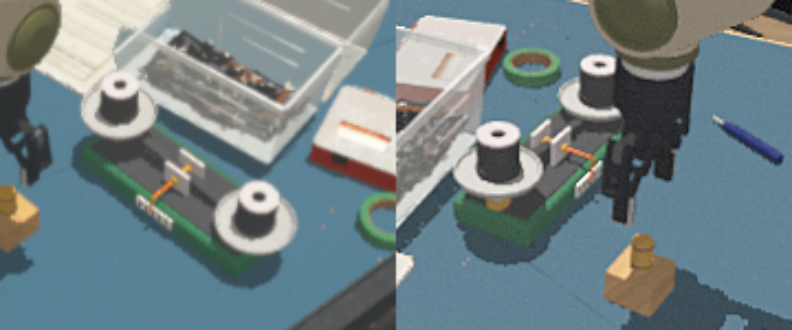

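```bash
python3 - <<'E'
from h import *
z=np.load("w12.npz"); d=dict(T=z["T"],intrinsics=z["K"],k1=float(z["k1"]))
P=onz(d,(316.5,262),74);print(P)
s,R=st(); print(to([P[0],P[1],60],s))
E
```

```text
[452.17013622  84.3012157   74.        ]
t 18.53 pos [457.3  86.6 130.4] F [ 0.01 -0.6   0.17] grip 0.999 q [-0.07  0.32  1.83  0.    0.99 -1.5 ]
 Rx [0.139 0.99  0.004] Ry [ 0.006  0.003 -1.   ] Rz [-0.99   0.139 -0.006]
[-0.00328484  0.07032395  0.00517709]
```

>>> {"fn": "jog_arm", "kwargs": {"targets": [{"offset": [-0.001, 0.008, 0.002], "yaw": 0}, {"offset": [-0.002, 0.018, 0.004], "yaw": 0}, {"offset": [-0.003, 0.03, 0.005], "yaw": 0}, {"offset": [-0.003, 0.042, 0.005], "yaw": 0}, {"offset": [-0.003, 0.052, 0.005], "yaw": 0}, {"offset": [-0.003, 0.06, 0.005], "yaw": 0}, {"offset": [-0.003, 0.066, 0.005], "yaw": 0}, {"offset": [-0.003, 0.069, 0.005], "yaw": 0}, {"offset": [-0.003, 0.069, 0.005], "yaw": 0}, {"offset": [-0.003, 0.069, 0.005], "yaw": 0}]}}

```text
time_s: 19.37
eef_pos: [452.6, 84.5, 61.5]
ee_rot: [-0.533, 0.534, 0.467, -0.461]
force: [-0.3, -0.8, 0.0]
grip_width: 0.999
```

```bash
python3 - <<'E'
from h import *
d=full("w13")
E
```

```text
t 19.42 pos [452.7  84.5  61.7] F [-0.24  0.14  0.32] grip 1.001 q [-0.07  0.43  1.9   0.01  0.81 -1.51]
 Rx [0.139 0.99  0.004] Ry [ 0.007  0.003 -1.   ] Rz [-0.99   0.139 -0.007]
```

View pics/w13.png

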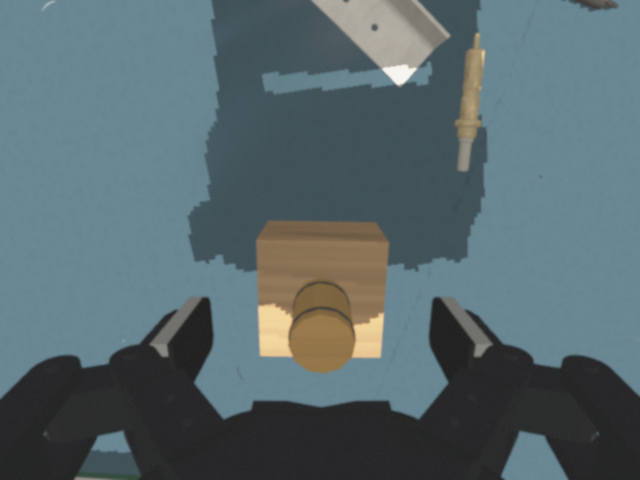

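>>> {"fn": "jog_arm", "kwargs": {"targets": [{"offset": [0, 0, 0], "yaw": 0}, {"offset": [0, 0, 0], "yaw": 0}, {"offset": [0, 0, 0], "yaw": 0}, {"offset": [0, 0, 0], "yaw": 0}, {"offset": [0, 0, 0], "yaw": 0}, {"offset": [0, 0, 0], "yaw": 0}, {"offset": [0, 0, 0], "yaw": 0}, {"offset": [0, 0, 0], "yaw": 0}, {"offset": [0, 0, 0], "yaw": 0}, {"offset": [0, 0, 0], "yaw": 0}], "fingers": 0.01, "grip_force": 60}}

```text
time_s: 20.25
eef_pos: [452.8, 84.5, 61.9]
ee_rot: [-0.533, 0.534, 0.467, -0.461]
force: [-1.5, 1.2, 4.8]
grip_width: 0.26
```

```bash
python3 - <<'E'
from h import *
d=full("w14");np.savez("w14.npz",T=d["T"],K=d["intrinsics"],k1=d["k1"])
E
```

```text
t 20.3 pos [452.8  84.5  61.9] F [-0.54  0.35  5.38] grip 0.263 q [-0.07  0.43  1.9   0.01  0.81 -1.51]
 Rx [0.139 0.99  0.004] Ry [ 0.007  0.003 -1.   ] Rz [-0.99   0.139 -0.007]
```

View pics/w14.png

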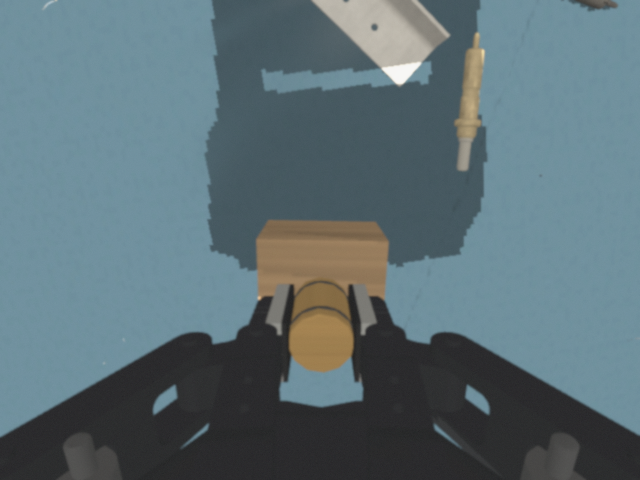

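```bash
python3 - <<'E'
import cv2,numpy as np
a=cv2.imread("pics/w7.png")[255:405,235:410];b=cv2.imread("pics/w14.png")[255:405,235:410]
cv2.imwrite("pics/z14.png",cv2.resize(np.hstack([a,b]),None,fx=2.2,fy=2.2,interpolation=cv2.INTER_CUBIC))
E
```

```text
(no output)
```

View pics/z14.png

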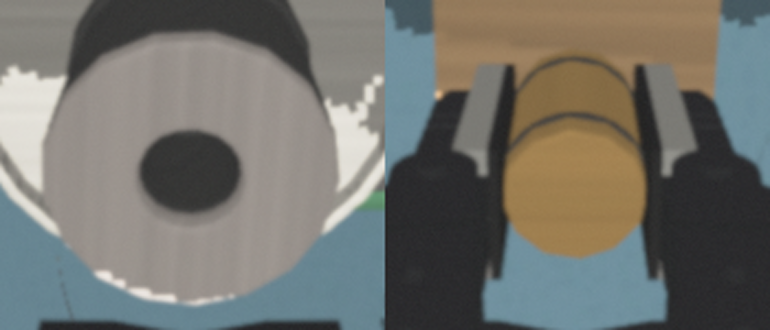

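```bash
python3 - <<'E'
from h import *
from scipy.optimize import least_squares
c=ctrl.capture("wrist"); d=dict(T=c["mount"],intrinsics=c["intrinsics"],k1=c["k1"])
t=np.linspace(0,2*np.pi,400)
Z=lambda x0,y0,x1,y1:np.array([235+x0/2.2,255+y0/2.2,235+x1/2.2,255+y1/2.2])-.3
def fit(box,r,w,h0):
    def f(p):
        q=proj(d,np.c_[p[0]+r*np.cos(t),np.full(400,p[2]),p[1]+r*np.sin(t)])
        return (np.r_[q.min(0),q.max(0)]-box)*w
    o=least_squares(f,[0,0,h0]);print(np.round(o.x,2),np.round(o.fun,2))
fit(Z(43,30,337,305),24,[1,1,1,1],-12.7)
fit(Z(138,130,240,225),8.25,[1,1,1,1],-12.7)
fit(Z(118,128,260,258),12,[1,0,1,1],-12.1)
fit(Z(118,118,260,258),12,[1,1,1,1],-12.1)
E
```

```text
[ -0.86   0.63 -10.34] [-1.41  1.49  1.41 -1.68]
[ -1.01   0.63 -11.43] [-0.48  0.53  0.48 -0.55]
[-1.03 -6.71 -4.79] [0. 0. 0. 0.]
[ -1.02  -2.14 -10.18] [-1.61  1.76  1.61 -1.87]
```

```bash
python3 - <<'E'
from h import *
s,R=st()
print(to([452.8,84.5,205]),to([604.6,-180.4,195]),yaw_to(np.deg2rad(82)))
E
```

```text
t 20.35 pos [452.8  84.5  61.9] F [-1.19  0.29  4.72] grip 0.259 q [-0.07  0.43  1.9   0.01  0.81 -1.51]
 Rx [0.139 0.99  0.004] Ry [ 0.007  0.003 -1.   ] Rz [-0.99   0.139 -0.007]
[ 0.00059706 -0.14305397 -0.00097308] [-0.24076641 -0.13280509 -0.18793267] 0.000676942090681365
```

>>> {"fn": "jog_arm", "kwargs": {"targets": [{"offset": [0, -0.006, 0], "yaw": 0}, {"offset": [0, -0.018, 0], "yaw": 0}, {"offset": [0, -0.035, 0], "yaw": 0}, {"offset": [0, -0.055, 0], "yaw": 0}, {"offset": [0, -0.08, 0], "yaw": 0}, {"offset": [0, -0.105, 0], "yaw": 0}, {"offset": [0, -0.128, 0], "yaw": 0}, {"offset": [0, -0.14, 0], "yaw": 0}, {"offset": [0, -0.143, 0], "yaw": 0}]}}

```text
time_s: 21.1
eef_pos: [452.4, 84.1, 207.2]
ee_rot: [-0.532, 0.535, 0.468, -0.46]
force: [0.4, 0.1, -0.6]
grip_width: 0.263
```

```bash
python3 - <<'E'
from h import *
s,R=st()
print(to([604.6,-180.4,205]),to([604.6,-180.4,190]),yaw_to(np.deg2rad(82)))
E
```

```text
t 21.1 pos [452.4  84.1 207.2] F [ 0.44  0.1  -0.61] grip 0.263 q [-0.07  0.2   1.75  0.    1.17 -1.51]
 Rx [0.138 0.99  0.005] Ry [ 0.011  0.003 -1.   ] Rz [-0.99   0.138 -0.011]
[-0.2408442   0.0030843  -0.18731789] [-0.24091412  0.01808326 -0.18715535] 0.0007500807607039306
```

>>> {"fn": "jog_arm", "kwargs": {"targets": [{"offset": [-0.012, 0, -0.009], "yaw": 0}, {"offset": [-0.034, 0, -0.026], "yaw": 0}, {"offset": [-0.06, 0, -0.046], "yaw": 0}, {"offset": [-0.088, 0, -0.068], "yaw": 0}, {"offset": [-0.116, 0, -0.09], "yaw": 0}, {"offset": [-0.144, 0, -0.112], "yaw": 0}, {"offset": [-0.172, 0.002, -0.134], "yaw": 0}, {"offset": [-0.2, 0.005, -0.155], "yaw": 0}, {"offset": [-0.222, 0.01, -0.172], "yaw": 0}, {"offset": [-0.236, 0.014, -0.183], "yaw": 0}, {"offset": [-0.241, 0.018, -0.187], "yaw": 0}, {"offset": [-0.241, 0.018, -0.187], "yaw": 0}]}}

```text
time_s: 22.1
eef_pos: [604.0, -181.0, 187.8]
ee_rot: [-0.533, 0.534, 0.467, -0.46]
force: [-1.2, 0.9, -1.3]
grip_width: 0.259
```

```bash
python3 - <<'E'
from h import *
cap("scene","s15");cap("side","sd15");cap("side")
d=full("w15"); np.savez("w15.npz",T=d["T"],K=d["intrinsics"],k1=d["k1"])
i=cv2.imread("pics/s15.png")[180:330,300:480];j=cv2.imread("pics/sd15.png")[150:300,240:420]
cv2.imwrite("pics/sz15.png",cv2.resize(np.hstack([i,j]),None,fx=2.2,fy=2.2))
E
```

```text
t 22.3 pos [ 604.2 -179.2  190.5] F [-0.45  0.22 -1.35] grip 0.263 q [-0.48  0.58  1.24  0.01  1.31 -1.91]
 Rx [0.137 0.991 0.005] Ry [ 0.011  0.003 -1.   ] Rz [-0.99   0.137 -0.011]
```

View pics/w15.png

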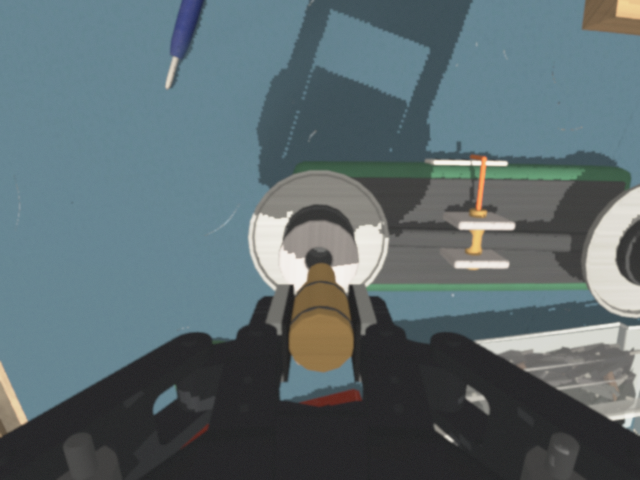

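View pics/sz15.png

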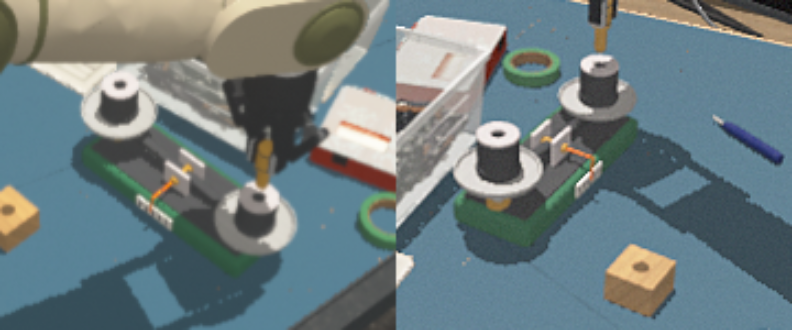

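```bash
python3 - <<'E'
import cv2,numpy as np
a=cv2.imread("pics/w15.png")[190:390,240:400]
cv2.imwrite("pics/z15.png",cv2.resize(a,None,fx=3,fy=3,interpolation=cv2.INTER_CUBIC))
E
```

```text
(no output)
```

View pics/z15.png

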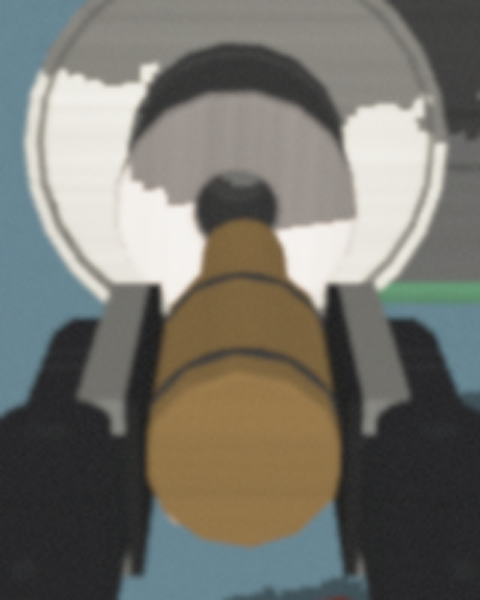

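```bash
python3 - <<'E'
from h import *
c=ctrl.capture("wrist"); d=dict(T=c["mount"],intrinsics=c["intrinsics"],k1=c["k1"])
t=np.linspace(0,2*np.pi,400)
def circ(x,z,y,r): 
    q=proj(d,np.c_[x+r*np.cos(t),np.full(400,y),z+r*np.sin(t)]); return np.round(np.r_[q.min(0),q.max(0)],1)
print("obs bore L 305.0 top 247 R 332; disk L 279 R 358.7")
for z in (-2,0,1,2): print(z,circ(-1,z,78.5,8.25),circ(-1,z,78.5,24))
print("obs knob L 288.7 R 353.7 bot 371.4; tip top 262.3 center 321.5; shoulder L306.5 R335")
for z in (-4,-3,-2,-1,0): print(z,circ(-1,z,-12,12),"tip",circ(-1,z,57.9,6),"shank",circ(-1,z,53.9,7.5),circ(-1,z,23.9,7.5))
E
```

```text
obs bore L 305.0 top 247 R 332; disk L 279 R 358.7
-2 [306.8 248.1 334.9 274.8] [279.9 221.5 361.8 299.3]
0 [306.7 244.8 335.  271.7] [279.8 218.  361.9 296.3]
1 [306.7 243.1 335.  270.1] [279.8 216.3 362.  294.8]
2 [306.7 241.4 335.  268.5] [279.7 214.6 362.  293.2]
obs knob L 288.7 R 353.7 bot 371.4; tip top 262.3 center 321.5; shoulder L306.5 R335
-4 [286.5 317.4 354.8 377.5] tip [309.6 266.7 332.1 287.8] shank [306.5 266.5 335.2 293.4] [303.9 289.  337.6 319.9]
-3 [286.4 314.8 354.9 375.2] tip [309.6 264.9 332.1 286.1] shank [306.4 264.7 335.2 291.6] [303.8 286.9 337.7 317.9]
-2 [286.3 312.1 355.  372.8] tip [309.5 263.1 332.1 284.4] shank [306.4 262.8 335.2 289.9] [303.8 284.7 337.7 315.9]
-1 [286.2 309.4 355.1 370.4] tip [309.5 261.3 332.1 282.6] shank [306.4 261.  335.2 288.1] [303.8 282.6 337.7 313.8]
0 [286.1 306.7 355.2 368. ] tip [309.5 259.5 332.1 280.9] shank [306.4 259.2 335.2 286.3] [303.8 280.4 337.7 311.8]
```

```bash
python3 - <<'E'
from h import *
s,R=st()
p=np.array([604.2,-179.2,190.5])+R@[-1.6,0,.6]
for z in (190.5,172,165): print(z,to(p+R@[0,190.5-z,0],s))
E
```

```text
t 22.35 pos [ 604.3 -179.4  190.6] F [-0.56  0.38 -1.07] grip 0.26 q [-0.48  0.58  1.24  0.01  1.31 -1.91]
 Rx [0.137 0.991 0.005] Ry [ 0.012  0.003 -1.   ] Rz [-0.99   0.137 -0.011]
190.5 [-0.00144878  0.00013203  0.00071254]
172 [-0.00144878  0.01863203  0.00071254]
165 [-0.00144878  0.02563203  0.00071254]
```

>>> {"fn": "jog_arm", "kwargs": {"targets": [{"offset": [-0.0014, 0.003, 0.0007], "yaw": 0}, {"offset": [-0.0014, 0.006, 0.0007], "yaw": 0}, {"offset": [-0.0014, 0.009, 0.0007], "yaw": 0}, {"offset": [-0.0014, 0.012, 0.0007], "yaw": 0}, {"offset": [-0.0014, 0.014, 0.0007], "yaw": 0}, {"offset": [-0.0014, 0.016, 0.0007], "yaw": 0}, {"offset": [-0.0014, 0.016, 0.0007], "yaw": 0}, {"offset": [-0.0014, 0.016, 0.0007], "yaw": 0}, {"offset": [-0.0014, 0.016, 0.0007], "yaw": 0}]}}

```text
time_s: 23.1
eef_pos: [603.7, -180.6, 174.8]
ee_rot: [-0.531, 0.535, 0.468, -0.461]
force: [0.4, 1.0, -1.2]
grip_width: 0.262
```

```bash
python3 - <<'E'
from h import *
ctrl.capture("side");d=full("w16")
a=cv2.imread("pics/w16.png")[190:390,240:400]
cv2.imwrite("pics/z16.png",cv2.resize(a,None,fx=3,fy=3,interpolation=cv2.INTER_CUBIC))
E
```

```text
t 23.2 pos [ 603.7 -180.6  174.8] F [ 0.22  0.55 -0.26] grip 0.26 q [-0.48  0.6   1.26  0.01  1.27 -1.92]
 Rx [0.137 0.991 0.005] Ry [ 0.012  0.003 -1.   ] Rz [-0.99   0.137 -0.012]
```

View pics/z16.png

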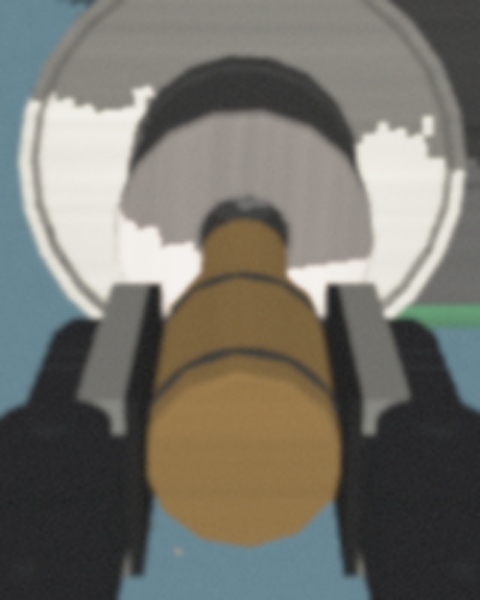

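```bash
python3 - <<'E'
from h import *
c=ctrl.capture("wrist"); d=dict(T=c["mount"],intrinsics=c["intrinsics"],k1=c["k1"])
t=np.linspace(0,2*np.pi,400)
def circ(x,z,y,r): 
    q=proj(d,np.c_[x+r*np.cos(t),np.full(400,y),z+r*np.sin(t)]); return np.round(np.r_[q.min(0),q.max(0)],1)
print("obs bore L 307.2 top 255 R 335.8; disk L 279.7 R 364.2 top 226.5")
for z in (-3,-2,-1,0): print(z,circ(-1,z,62.8,8.),circ(-1,z,62.8,23.5),"shank",circ(-1,z,53.9,7.3))
E
```

```text
obs bore L 307.2 top 255 R 335.8; disk L 279.7 R 364.2 top 226.5
-3 [306.2 258.5 335.5 286.1] [277.8 230.5 363.9 311.7] shank [306.8 265.1 334.8 291.3]
-2 [306.1 256.7 335.5 284.4] [277.7 228.7 364.  310.1] shank [306.8 263.2 334.8 289.5]
-1 [306.1 254.9 335.5 282.7] [277.6 226.8 364.  308.5] shank [306.8 261.4 334.8 287.7]
0 [306.1 253.1 335.6 281. ] [277.6 225.  364.1 306.8] shank [306.8 259.5 334.9 286. ]
```

>>> {"fn": "jog_arm", "kwargs": {"targets": [{"offset": [0.0001, 0.003, 0.0004], "yaw": 0}, {"offset": [0.0001, 0.005, 0.0004], "yaw": 0}, {"offset": [0.0001, 0.006, 0.0004], "yaw": 0}, {"offset": [0.0001, 0.007, 0.0004], "yaw": 0}, {"offset": [0.0001, 0.0075, 0.0004], "yaw": 0}, {"offset": [0.0001, 0.0075, 0.0004], "yaw": 0}]}}

```text
time_s: 23.75
eef_pos: [603.3, -180.4, 167.1]
ee_rot: [-0.531, 0.535, 0.468, -0.461]
force: [0.9, 0.7, -0.7]
grip_width: 0.266
```

```bash
python3 - <<'E'
from h import *
st();ctrl.capture("side");d=full("w17")
a=cv2.imread("pics/w17.png")[190:390,240:400]
cv2.imwrite("pics/z17.png",cv2.resize(a,None,fx=3,fy=3,interpolation=cv2.INTER_CUBIC))
E
```

```text
t 23.75 pos [ 603.3 -180.4  167.1] F [ 0.86  0.72 -0.66] grip 0.266 q [-0.48  0.6   1.27  0.01  1.25 -1.92]
 Rx [0.137 0.991 0.005] Ry [ 0.012  0.003 -1.   ] Rz [-0.99   0.137 -0.011]
t 23.85 pos [ 603.4 -180.5  167.3] F [ 0.71 -0.54 -0.99] grip 0.26 q [-0.48  0.6   1.27  0.01  1.26 -1.92]
 Rx [0.137 0.991 0.004] Ry [ 0.012  0.003 -1.   ] Rz [-0.99   0.137 -0.012]
```

View pics/z17.png

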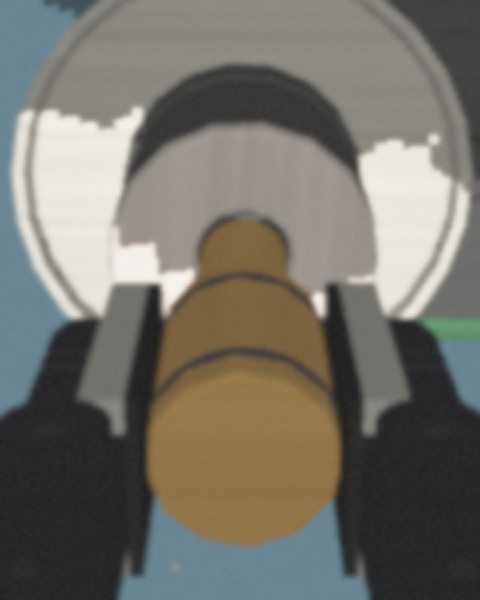

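>>> {"fn": "jog_arm", "kwargs": {"targets": [{"offset": [0, 0.0005, 0], "yaw": 0}, {"offset": [0, 0.001, 0], "yaw": 0}, {"offset": [0, 0.0015, 0], "yaw": 0}, {"offset": [0, 0.002, 0], "yaw": 0}, {"offset": [0, 0.0025, 0], "yaw": 0}, {"offset": [0, 0.003, 0], "yaw": 0}]}}

```text
time_s: 24.35
eef_pos: [603.4, -180.5, 164.2]
ee_rot: [-0.531, 0.535, 0.468, -0.461]
force: [0.0, -0.2, -0.6]
grip_width: 0.26
```

Free entry; continue to about 150 mm (bottom expected near 139–145).

>>> {"fn": "jog_arm", "kwargs": {"targets": [{"offset": [0, 0.001, 0], "yaw": 0}, {"offset": [0, 0.002, 0], "yaw": 0}, {"offset": [0, 0.003, 0], "yaw": 0}, {"offset": [0, 0.004, 0], "yaw": 0}, {"offset": [0, 0.005, 0], "yaw": 0}, {"offset": [0, 0.006, 0], "yaw": 0}]}}

```text
time_s: 24.85
eef_pos: [603.5, -180.5, 158.1]
ee_rot: [-0.531, 0.535, 0.468, -0.461]
force: [0.6, 0.1, -0.7]
grip_width: 0.266
```

>>> {"fn": "jog_arm", "kwargs": {"targets": [{"offset": [0, 0.001, 0], "yaw": 0}, {"offset": [0, 0.002, 0], "yaw": 0}, {"offset": [0, 0.003, 0], "yaw": 0}, {"offset": [0, 0.004, 0], "yaw": 0}, {"offset": [0, 0.005, 0], "yaw": 0}, {"offset": [0, 0.006, 0], "yaw": 0}, {"offset": [0, 0.007, 0], "yaw": 0}]}}

```text
time_s: 25.43
eef_pos: [603.6, -180.4, 151.0]
ee_rot: [-0.531, 0.535, 0.468, -0.461]
force: [0.6, 0.1, -1.3]
grip_width: 0.261
```

>>> {"fn": "jog_arm", "kwargs": {"targets": [{"offset": [0, 0.001, 0], "yaw": 0}, {"offset": [0, 0.002, 0], "yaw": 0}, {"offset": [0, 0.003, 0], "yaw": 0}, {"offset": [0, 0.0035, 0], "yaw": 0}, {"offset": [0, 0.004, 0], "yaw": 0}, {"offset": [0, 0.004, 0], "yaw": 0}]}}

```text
time_s: 25.93
eef_pos: [603.6, -180.4, 146.9]
ee_rot: [-0.531, 0.535, 0.468, -0.461]
force: [0.7, -0.1, -0.2]
grip_width: 0.258
```

>>> {"fn": "jog_arm", "kwargs": {"targets": [{"offset": [0, 0.0003, 0], "yaw": 0}, {"offset": [0, 0.0006, 0], "yaw": 0}, {"offset": [0, 0.0006, 0], "yaw": 0}]}}

```text
time_s: 26.18
eef_pos: [603.6, -180.4, 146.3]
ee_rot: [-0.531, 0.535, 0.468, -0.461]
force: [0.4, 0.6, -0.8]
grip_width: 0.261
```

>>> {"fn": "jog_arm", "kwargs": {"targets": [{"offset": [0, 0.0003, 0], "yaw": 0}, {"offset": [0, 0.0006, 0], "yaw": 0}, {"offset": [0, 0.0006, 0], "yaw": 0}]}}

```text
time_s: 26.43
eef_pos: [603.6, -180.4, 145.6]
ee_rot: [-0.531, 0.535, 0.468, -0.461]
force: [-0.5, 0.2, -0.7]
grip_width: 0.261
```

>>> {"fn": "jog_arm", "kwargs": {"targets": [{"offset": [0, 0.0003, 0], "yaw": 0}, {"offset": [0, 0.0005, 0], "yaw": 0}, {"offset": [0, 0.0005, 0], "yaw": 0}]}}

```text
time_s: 26.68
eef_pos: [603.6, -180.4, 145.1]
ee_rot: [-0.531, 0.535, 0.468, -0.461]
force: [-0.3, 0.2, -0.8]
grip_width: 0.264
```

>>> {"fn": "jog_arm", "kwargs": {"targets": [{"offset": [0, 0.0003, 0], "yaw": 0}, {"offset": [0, 0.0005, 0], "yaw": 0}, {"offset": [0, 0.0005, 0], "yaw": 0}]}}

```text
time_s: 26.93
eef_pos: [603.5, -180.3, 144.5]
ee_rot: [-0.531, 0.535, 0.468, -0.461]
force: [0.6, -0.3, -0.8]
grip_width: 0.258
```

>>> {"fn": "jog_arm", "kwargs": {"targets": [{"offset": [0, 0.0003, 0], "yaw": 0}, {"offset": [0, 0.0005, 0], "yaw": 0}, {"offset": [0, 0.0005, 0], "yaw": 0}]}}

```text
time_s: 27.18
eef_pos: [603.5, -180.3, 143.9]
ee_rot: [-0.531, 0.535, 0.468, -0.461]
force: [-0.7, -0.1, -0.2]
grip_width: 0.259
```

>>> {"fn": "jog_arm", "kwargs": {"targets": [{"offset": [0, 0.0003, 0], "yaw": 0}, {"offset": [0, 0.0005, 0], "yaw": 0}, {"offset": [0, 0.0005, 0], "yaw": 0}]}}

```text
time_s: 27.43
eef_pos: [603.5, -180.3, 143.4]
ee_rot: [-0.531, 0.535, 0.468, -0.461]
force: [0.6, 0.1, -0.9]
grip_width: 0.26
```

>>> {"fn": "jog_arm", "kwargs": {"targets": [{"offset": [0, 0.0003, 0], "yaw": 0}, {"offset": [0, 0.0005, 0], "yaw": 0}, {"offset": [0, 0.0005, 0], "yaw": 0}]}}

```text
time_s: 27.68
eef_pos: [603.5, -180.3, 142.8]
ee_rot: [-0.531, 0.535, 0.468, -0.461]
force: [0.5, 0.2, -1.0]
grip_width: 0.261
```

>>> {"fn": "jog_arm", "kwargs": {"targets": [{"offset": [0, 0.0003, 0], "yaw": 0}, {"offset": [0, 0.0005, 0], "yaw": 0}, {"offset": [0, 0.0005, 0], "yaw": 0}]}}

```text
time_s: 27.93
eef_pos: [603.5, -180.3, 142.2]
ee_rot: [-0.531, 0.535, 0.468, -0.461]
force: [0.7, -0.5, -1.2]
grip_width: 0.26
```

>>> {"fn": "jog_arm", "kwargs": {"targets": [{"offset": [0, 0.0003, 0], "yaw": 0}, {"offset": [0, 0.0005, 0], "yaw": 0}, {"offset": [0, 0.0005, 0], "yaw": 0}]}}

```text
time_s: 28.18
eef_pos: [603.5, -180.3, 141.7]
ee_rot: [-0.531, 0.535, 0.468, -0.461]
force: [0.4, -0.2, -0.6]
grip_width: 0.264
```

>>> {"fn": "jog_arm", "kwargs": {"targets": [{"offset": [0, 0.0003, 0], "yaw": 0}, {"offset": [0, 0.0005, 0], "yaw": 0}, {"offset": [0, 0.0005, 0], "yaw": 0}]}}

```text
time_s: 28.43
eef_pos: [603.4, -180.3, 141.1]
ee_rot: [-0.532, 0.535, 0.468, -0.461]
force: [-0.9, -0.2, -0.5]
grip_width: 0.266
```

>>> {"fn": "jog_arm", "kwargs": {"targets": [{"offset": [0, 0.0003, 0], "yaw": 0}, {"offset": [0, 0.0005, 0], "yaw": 0}, {"offset": [0, 0.0005, 0], "yaw": 0}]}}

```text
time_s: 28.68
eef_pos: [603.4, -180.3, 140.6]
ee_rot: [-0.532, 0.535, 0.468, -0.461]
force: [-0.2, 0.4, -0.5]
grip_width: 0.258
```

>>> {"fn": "jog_arm", "kwargs": {"targets": [{"offset": [0, 0.0003, 0], "yaw": 0}, {"offset": [0, 0.0005, 0], "yaw": 0}, {"offset": [0, 0.0005, 0], "yaw": 0}]}}

```text
time_s: 28.93
eef_pos: [603.4, -180.2, 140.0]
ee_rot: [-0.532, 0.535, 0.468, -0.461]
force: [0.0, 0.2, -0.1]
grip_width: 0.263
```

>>> {"fn": "jog_arm", "kwargs": {"targets": [{"offset": [0, 0.0002, 0], "yaw": 0}, {"offset": [0, 0.0004, 0], "yaw": 0}, {"offset": [0, 0.0004, 0], "yaw": 0}]}}

```text
time_s: 29.18
eef_pos: [603.4, -180.3, 139.5]
ee_rot: [-0.532, 0.535, 0.468, -0.461]
force: [0.3, 0.3, -0.8]
grip_width: 0.262
```

>>> {"fn": "jog_arm", "kwargs": {"targets": [{"offset": [0, 0.0002, 0], "yaw": 0}, {"offset": [0, 0.0004, 0], "yaw": 0}, {"offset": [0, 0.0004, 0], "yaw": 0}]}}

```text
time_s: 29.43
eef_pos: [603.5, -180.2, 139.2]
ee_rot: [-0.532, 0.535, 0.468, -0.461]
force: [-0.2, 0.5, -1.0]
grip_width: 0.262
```

>>> {"fn": "jog_arm", "kwargs": {"targets": [{"offset": [0, 0.0002, 0], "yaw": 0}, {"offset": [0, 0.0004, 0], "yaw": 0}, {"offset": [0, 0.0004, 0], "yaw": 0}]}}

```text
time_s: 29.68
eef_pos: [603.5, -180.3, 139.1]
ee_rot: [-0.531, 0.535, 0.468, -0.461]
force: [-1.5, 0.9, 2.0]
grip_width: 0.259
```

>>> {"fn": "jog_arm", "kwargs": {"targets": [{"offset": [0, 0.0002, 0], "yaw": 0}, {"offset": [0, 0.0003, 0], "yaw": 0}, {"offset": [0, 0.0003, 0], "yaw": 0}]}}

```text
time_s: 29.93
eef_pos: [603.6, -180.3, 139.1]
ee_rot: [-0.531, 0.535, 0.468, -0.461]
force: [-1.0, 0.3, 4.6]
grip_width: 0.264
```

>>> {"fn": "jog_arm", "kwargs": {"targets": [{"offset": [0, 0.0002, 0], "yaw": 0}, {"offset": [0, 0.0004, 0], "yaw": 0}, {"offset": [0, 0.0004, 0], "yaw": 0}]}}

```text
time_s: 30.18
eef_pos: [603.7, -180.3, 139.1]
ee_rot: [-0.531, 0.535, 0.468, -0.461]
force: [-0.5, 1.6, 5.4]
grip_width: 0.261
```

>>> {"fn": "jog_arm", "kwargs": {"targets": [{"offset": [0, 0.0003, 0], "yaw": 0}, {"offset": [0, 0.0006, 0], "yaw": 0}, {"offset": [0, 0.0006, 0], "yaw": 0}]}}

```text
time_s: 30.43
eef_pos: [603.8, -180.3, 139.0]
ee_rot: [-0.531, 0.535, 0.468, -0.461]
force: [-2.7, 1.3, 6.7]
grip_width: 0.262
```

>>> {"fn": "jog_arm", "kwargs": {"targets": [{"offset": [0, 0.0004, 0.0002], "yaw": 0}, {"offset": [0, 0.0008, 0.0003], "yaw": 0}, {"offset": [0, 0.0009, 0.0003], "yaw": 0}]}}

```text
time_s: 30.68
eef_pos: [603.7, -180.3, 139.0]
ee_rot: [-0.531, 0.536, 0.469, -0.46]
force: [-2.5, 0.3, 8.9]
grip_width: 0.262
```

>>> {"fn": "jog_arm", "kwargs": {"targets": [{"offset": [0, 0.0006, 0.0002], "yaw": 0}, {"offset": [0, 0.0011, 0.0003], "yaw": 0}, {"offset": [0, 0.0011, 0.0003], "yaw": 0}, {"offset": [0, 0.0011, 0.0003], "yaw": 0}]}}

```text
time_s: 31.02
eef_pos: [603.7, -180.3, 139.0]
ee_rot: [-0.53, 0.536, 0.469, -0.46]
force: [-3.0, 1.7, 9.7]
grip_width: 0.261
```

>>> {"fn": "jog_arm", "kwargs": {"targets": [{"offset": [0, 0.0008, 0.0002], "yaw": 0}, {"offset": [0, 0.0013, 0.0003], "yaw": 0}, {"offset": [0, 0.0013, 0.0003], "yaw": 0}, {"offset": [0, 0.0013, 0.0003], "yaw": 0}, {"offset": [0, 0.0013, 0.0003], "yaw": 0}, {"offset": [0, 0.0013, 0.0003], "yaw": 0}]}}

```text
time_s: 31.52
eef_pos: [603.7, -180.3, 139.0]
ee_rot: [-0.53, 0.537, 0.469, -0.46]
force: [-2.2, 1.7, 11.3]
grip_width: 0.262
```

>>> {"fn": "jog_arm", "kwargs": {"targets": [{"offset": [0, 0.0013, 0.0003], "yaw": 0}, {"offset": [0, 0.0014, 0.0003], "yaw": 0}, {"offset": [0, 0.0014, 0.0003], "yaw": 0}, {"offset": [0, 0.0014, 0.0003], "yaw": 0}, {"offset": [0, 0.0014, 0.0003], "yaw": 0}, {"offset": [0, 0.0014, 0.0003], "yaw": 0}, {"offset": [0, 0.0014, 0.0003], "yaw": 0}, {"offset": [0, 0.0014, 0.0003], "yaw": 0}, {"offset": [0, 0.0014, 0.0003], "yaw": 0}, {"offset": [0, 0.0014, 0.0003], "yaw": 0}, {"offset": [0, 0.0014, 0.0003], "yaw": 0}, {"offset": [0, 0.0014, 0.0003], "yaw": 0}]}}

```text
time_s: 32.52
eef_pos: [603.7, -180.3, 138.9]
ee_rot: [-0.529, 0.537, 0.469, -0.46]
force: [-3.4, 2.0, 11.5]
grip_width: 0.262
```

```bash
python3 - <<'E'
from h import *
st()
cap("scene","s20");cap("side","sd20");full("w20")
i=cv2.imread("pics/s20.png")[180:330,300:480];j=cv2.imread("pics/sd20.png")[150:300,240:420]
cv2.imwrite("pics/sz20.png",cv2.resize(np.hstack([i,j]),None,fx=2.2,fy=2.2))
E
```

```text
t 32.52 pos [ 603.7 -180.3  138.9] F [-3.44  1.97 11.53] grip 0.262 q [-0.48  0.63  1.31  0.01  1.19 -1.92]
 Rx [0.137 0.991 0.003] Ry [ 0.017  0.001 -1.   ] Rz [-0.99   0.137 -0.017]
t 32.67 pos [ 603.7 -180.3  138.9] F [-3.06  2.12 11.69] grip 0.263 q [-0.48  0.63  1.31  0.01  1.19 -1.92]
 Rx [0.137 0.991 0.003] Ry [ 0.017  0.001 -1.   ] Rz [-0.99   0.137 -0.017]
```

View pics/w20.png

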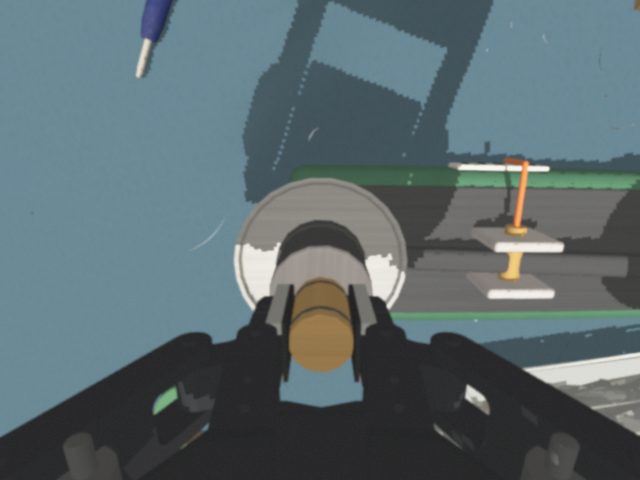

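View pics/sz20.png

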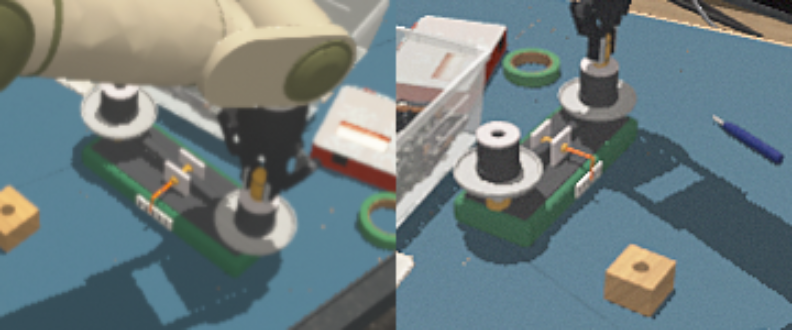

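>>> {"fn": "jog_arm", "kwargs": {"targets": [{"offset": [0, 0.0014, 0.0003], "yaw": 0}, {"offset": [0, 0.0014, 0.0003], "yaw": 0}, {"offset": [0, 0.0014, 0.0003], "yaw": 0}, {"offset": [0, 0.0014, 0.0003], "yaw": 0}, {"offset": [0, 0.0014, 0.0003], "yaw": 0}, {"offset": [0, 0.0014, 0.0003], "yaw": 0}, {"offset": [0, 0.0014, 0.0003], "yaw": 0}, {"offset": [0, 0.0014, 0.0003], "yaw": 0}, {"offset": [0, 0.0014, 0.0003], "yaw": 0}, {"offset": [0, 0.0014, 0.0003], "yaw": 0}, {"offset": [0, 0.0014, 0.0003], "yaw": 0}, {"offset": [0, 0.0014, 0.0003], "yaw": 0}]}}

```text
time_s: 33.67
eef_pos: [603.6, -180.2, 138.9]
ee_rot: [-0.529, 0.537, 0.47, -0.46]
force: [-3.9, 1.6, 12.7]
grip_width: 0.264
```

>>> {"fn": "jog_arm", "kwargs": {"targets": [{"offset": [0, 0.0008, 0], "yaw": 0}, {"offset": [0, 0.0003, 0], "yaw": 0}, {"offset": [0, 0.0001, 0], "yaw": 0}, {"offset": [0, 0.0001, 0], "yaw": 0}]}}

```text
time_s: 34.0
eef_pos: [603.6, -180.2, 139.0]
ee_rot: [-0.529, 0.537, 0.469, -0.46]
force: [-3.3, 1.2, 6.3]
grip_width: 0.262
```

>>> {"fn": "jog_arm", "kwargs": {"targets": [{"offset": [0, 0, 0], "yaw": 0}, {"offset": [0, 0, 0], "yaw": 0}, {"offset": [0, 0, 0], "yaw": 0}, {"offset": [0, 0, 0], "yaw": 0}, {"offset": [0, 0, 0], "yaw": 0}, {"offset": [0, 0, 0], "yaw": 0}, {"offset": [0, 0, 0], "yaw": 0}], "fingers": 0.07}}

```text
time_s: 34.58
eef_pos: [603.6, -180.2, 139.0]
ee_rot: [-0.529, 0.537, 0.469, -0.46]
force: [-0.3, 1.1, -0.2]
grip_width: 0.817
```

>>> {"fn": "jog_arm", "kwargs": {"targets": [{"offset": [0, -0.004, 0], "yaw": 0}, {"offset": [0, -0.012, 0], "yaw": 0}, {"offset": [0, -0.025, 0], "yaw": 0}, {"offset": [0, -0.04, 0], "yaw": 0}, {"offset": [0, -0.055, 0], "yaw": 0}, {"offset": [0, -0.07, 0], "yaw": 0}, {"offset": [0, -0.08, 0], "yaw": 0}, {"offset": [0, -0.085, 0], "yaw": 0}, {"offset": [0, -0.085, 0], "yaw": 0}, {"offset": [0, -0.085, 0], "yaw": 0}]}}

```text
time_s: 35.42
eef_pos: [601.9, -180.2, 223.5]
ee_rot: [-0.529, 0.537, 0.469, -0.46]
force: [-0.4, -0.0, -0.3]
grip_width: 0.82
```

```bash
python3 - <<'E'
from h import *
cap("scene","s21");cap("side","sd21");full("w21")
i=cv2.imread("pics/s21.png")[180:330,300:480];j=cv2.imread("pics/sd21.png")[150:300,240:420]
cv2.imwrite("pics/sz21.png",cv2.resize(np.hstack([i,j]),None,fx=2.2,fy=2.2))
E
```

```text
t 35.57 pos [ 601.8 -180.1  223. ] F [ 0.53 -1.51  0.47] grip 0.821 q [-0.48  0.55  1.21  0.01  1.37 -1.92]
 Rx [0.137 0.991 0.003] Ry [ 0.017  0.001 -1.   ] Rz [-0.99   0.137 -0.017]
```

View pics/w21.png

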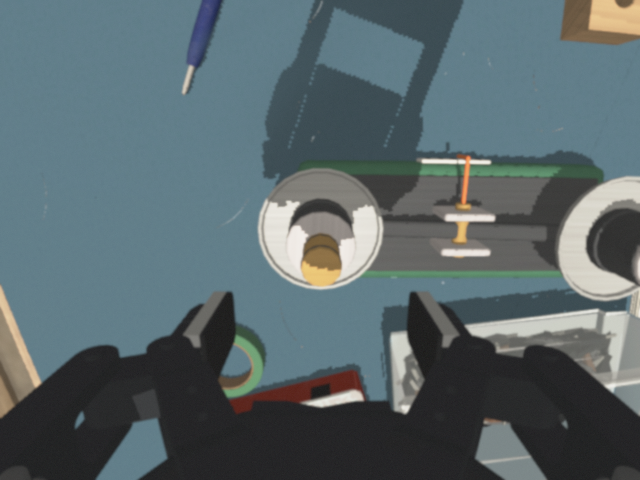

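View pics/sz21.png

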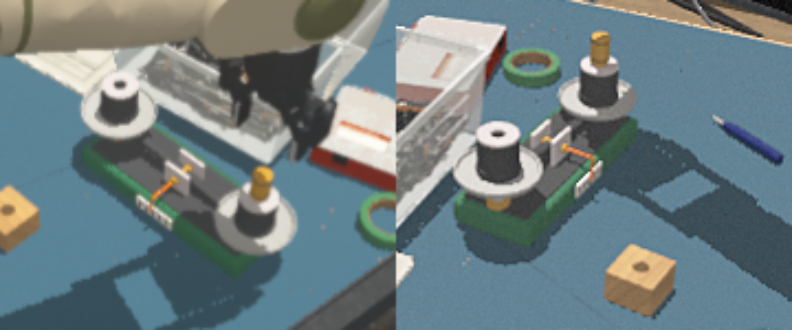

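```bash
python3 - <<'E'
from h import *
D=cap("side");W=cap("wrist");S=cap("scene")
u=(240+600/2.2,150+34/2.2); print(u, tri([ray(D,u),ray(S,(300+261/2.2,180+170/2.2))]))
i=D["img"][155:215,490:540];i=D["img"][155:210,295:345]
j=S["img"][250:305,395:445]
cv2.imwrite("pics/z22.png",cv2.resize(np.hstack([i,j]),None,fx=7,fy=7,interpolation=cv2.INTER_CUBIC)[:,:,::-1]); st()
c=(606,-180.5)
print(proj(D,[[*c,112],[*c,151],[*c,156]])-[295,155],proj(S,[[*c,112],[*c,151]])-[395,250])
E
```

```text
(512.7272727272727, 165.45454545454544) [ 276.48679078 -226.20813275  335.97667702]
t 35.72 pos [ 601.9 -180.2  223.4] F [-0.04 -0.08  0.29] grip 0.82 q [-0.48  0.55  1.21  0.01  1.37 -1.92]
 Rx [0.137 0.991 0.003] Ry [ 0.018  0.    -1.   ] Rz [-0.99   0.137 -0.017]
[[37.41417728 22.50416125]
 [37.98877388  9.80785534]
 [38.06352021  8.15253118]] [[22.27811075 19.29914181]
 [24.01336801  9.6225587 ]]
```

View pics/z22.png

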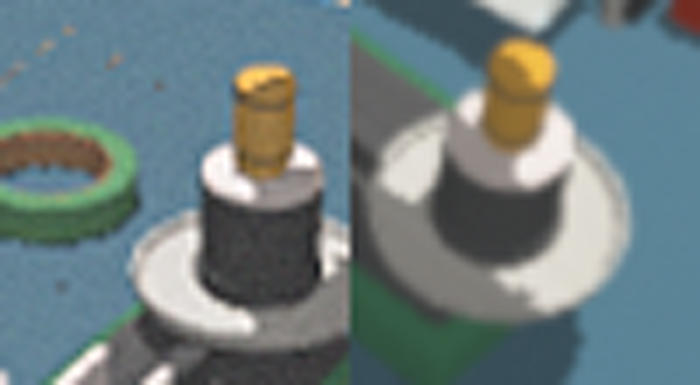

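```bash
python3 - <<'E'
from h import *
print(ctrl.finish_job())
E
```

```text
the job is handed in; nothing more can be done
None
```

The job is handed in: both castings are weighed, and the brass plug stands in the heavier one. No verdict was reported.

- **Weighing:** I set the casting that started nearer the robot on the right pan and the other on the left, both near the middle and gently. The right pan stayed down on its stop. The wrist force in hand agreed, at about 4.2 N for the right casting against about 3.0 N for the left.
- **Plug:** It went into the right casting's bore without touching the sides. I felt the bottom at about 31 mm depth, the deep end of the given range. I built the push up in small steps and held a reading of 11–13 N for over two seconds, then eased off and released. The highest force I read was 12.7 N, against the 25 N limit.
- **Last checks:**
    - The last pictures show both castings upright on their pans with the right one lower.
    - The plug is upright in that casting, with its shoulder just above the top.
    - The gripper is clear, reads about zero force, and the tape and deburring tool look undisturbed. The oil bottle and gold holder were not in those last views.
    - The job took about 36 s of the 72 s allowed.
- **Disagreement:** The side picture puts the plug's shoulder about 5–6 mm above the casting's top, while the arm's height says about 3 mm. Both are inside the allowed 1–11 mm. One quick two-camera check of the plug's top gave a nonsense point, because I picked the wrong pixel in the side image. I judged from the enlarged pictures instead.

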